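# Clamp the sample boards in the two-pin binding jig

## Robot

A 6-joint arm with a two-finger parallel gripper is mounted at the origin on the work surface. World frame = base frame: x ahead of the robot, y to its left, z up, the work surface at z = 0. Lengths are in m, angles in degrees, forces in N, time in s.
With the tool pointing down it reaches from about 0.4 to 0.825 m from the base axis. Payload 7 kg.
Tool frame: the origin (TCP) lies midway between the tips of the shut fingers; the grasp point (between the pads) lies r.grasp_offset behind it (r.grasp_offset is the distance from the TCP to the grasp point, in m); z points along the fingers, y is the direction in which the jaws open and shut (so a half turn about z gives the same grasp; the last joint's range is limited). The gripper opens to 88 mm and grips with 3 to 60 N. Pads are 19 mm wide; open, the fingers measure 130 mm over their backs; the gripper's body (78 mm by 193 mm) begins 47 mm behind the grasp point.
Start: joints at [-46.92, 20.546, 0.682, 0, -70.136, -16.507], TCP at [0.302, -0.604, 0.227] pointing down, gripper open.
Joint ranges: [-176.03, 176.03], [-82.01, 121.73], [-58.28, 71.71], [-173.87, 95.51], [-174.79, -0.11], [-173.66, 173.66]. Speed limits (degrees/s): [136.94, 136.94, 172.46, 180, 180, 180].

## Interface

Orientations are given as [roll, pitch, yaw] about the fixed x, y, z axes, in that order (R = Rz(yaw) Ry(pitch) Rx(roll)).
In Python, from plant import status, imaging, r gives the robot as it stands.
- The arm moves only by the tool apply_moves, never from a script. Its argument "moves" is a list of rows, each a list of 6 numbers: the shift along the tool's x, y, z in units of 200 mm (1.0 is 200 mm), then the turn, a rotation vector about the tool's x, y, z in units of 90 degrees (1.0 is 90 degrees). In form: [[tx, ty, tz, rx, ry, rz], ...]. A call has 1 to 12 rows; each row is the pose to reach, as a shift and turn from the pose measured when the call began, along the tool's axes at that moment; what a row does not reach only later rows make up. A row lasts 1/8 s, in which the tool goes at most 62.5 mm and 10.7 degrees, less where a joint would pass 70% of its speed; a pose out of reach is approached as far as the arm can. A call with a number of a shift or a turn outside -1 to 1 is refused whole. A call with a gripper value outside its range is refused whole. "hand" is the closure, from -1 (fully open) to 1 (shut), set as the call begins (left out, the last holds). The fingers move at their own pace and stop on an object; "grip_force" is the grip in N (left out, the last holds). Time passes only in rows, so rows that repeat a pose let the fingers close. It gives the time, the measured TCP pose, the force and the opening at its end, in the units of the state.
- status.get_state(): the state, without advancing time (a new reading comes with each control period).
- imaging.capture(name): name is "scene" or "top" or "wrist"; returns (picture, depth): 384x512x3 uint8, blue, green, red; 384x512 float32, m along the optical axis (not along the pixel's ray), 0 where there is no reading.
- imaging.camera_info(name): a dict with "fx", "fy", "cx", "cy" (pixels), "T" (4x4, takes a point from camera to world coordinates). Camera axes: x right, y up, looking along -z (the intrinsics and any distortion apply to the point x, -y, -z); pixel columns grow to the right and rows downward; lengths in m; the calibration is good to about 2 mm. A picture is of the moment at which its call begins: read the wrist's pose just before it. camera_info takes no time and is no camera call; for the wrist camera it gives the pose at the moment of the call.
- r.close_job(): hands the job in, once; it reports no verdict.
The state is a dict: "time_s": time; "joints": joint angles; "qd": joint speeds; "joint_torque": joint torques, N m; "tcp_pos": TCP position; "eef_rot": TCP orientation; "contact_force": force on the tool from outside, world axes, zero at the start; "moment": the same for the moment, N m; "gripper_width": finger opening in m.
Only numpy, scipy, OpenCV 4.12 (cv2) and the standard library are available. Lean on these libraries where they do the work, as an engineer would, in place of code of your own. Each camera call takes 0.05 s, during which the arm holds its last target.

## Task

Get the sample boards ready for binding: undo the clamp knob of the jig's sliding stop and draw the stop back, then lay every plywood board that is on the desk over the two pins, one on another, its holed end at the pins and its plain end towards the stop, each lying flat and fully down. Then slide the stop up until it touches the ends of the boards and turn the knob fully clockwise to lock it. Leave the other things on the desk where they are.

Things in the scene. Friction and masses are not known exactly. Their poses are not given: they have to be found in the camera images.
- board_1: loose plywood board, 56 wide (its x) x 100 long (its y) x 7 mm thick, 50 g; origin: centre of its underside, z up. Two 10 mm through holes at x = -18 and +18, y = +38 mm (12 mm from its +y end). Lies flat on the desk at the start, on the robot's side of the jig, its holed end either way. Three or four of the boards are present; absent ones read None
- board_2: loose plywood board, 56 wide (its x) x 100 long (its y) x 7 mm thick, 50 g; origin: centre of its underside, z up. Two 10 mm through holes at x = -18 and +18, y = +38 mm (12 mm from its +y end). Lies flat on the desk at the start, on the robot's side of the jig, its holed end either way. Three or four of the boards are present; absent ones read None
- board_3: loose plywood board, 56 wide (its x) x 100 long (its y) x 7 mm thick, 50 g; origin: centre of its underside, z up. Two 10 mm through holes at x = -18 and +18, y = +38 mm (12 mm from its +y end). Lies flat on the desk at the start, on the robot's side of the jig, its holed end either way. Three or four of the boards are present; absent ones read None
- board_4: loose plywood board, 56 wide (its x) x 100 long (its y) x 7 mm thick, 50 g; origin: centre of its underside, z up. Two 10 mm through holes at x = -18 and +18, y = +38 mm (12 mm from its +y end). Lies flat on the desk at the start, on the robot's side of the jig, its holed end either way. Three or four of the boards are present; absent ones read None
- jig: fixed jig: aluminium rail 48 mm wide (its x), 320 mm long (its y, -205 to +115 mm), flat top 20 mm above the desk; origin on the desk under the rail's midline, z up, +y from the stop to the pins. A board fully down on the bare rail has its axes along the jig's and its origin at (0, 47, 20) mm in the jig's frame; each board beneath it adds 7 mm
- pin_a (a point): tip of the pin at x = -18, y = 85 mm of the jig, 55 mm above the desk. Both pins are steel, 8 mm in diameter, stand 35 mm out of the rail's top, upper 4 mm tapered
- pin_b (a point): tip of the pin at jig x = +18 mm, 55 mm above the desk
- stop (a joint): the sliding stop along the rail: 0 = drawn fully back, 0.11 m = nearest the pins (towards +y of the jig). It touches seated boards at about 0.060 (1 mm of play either way); beyond 0.055 it is in the way of loading. Slides against 2.5 N when free, held fast while the knob is tight. At the start it stands in the boards' place, locked
- stop_face (a point): point on the midline of the stop's front face (an upright fence 64 mm wide, 10 mm thick, top 70 mm above the desk, which touches the boards), 50 mm above the desk; axes as the jig's. It lies at jig y = -63 mm + joint
- stop_grip (a point): where to hold the stop to slide it: upright rib behind the fence, 12 mm thick across the rail (jig x), 36 mm long along it, top 70 mm above the desk, free on both sides down to the carriage at 35 mm. This point: mid-rib, 65 mm above the desk, 28 mm behind the face; axes as the jig's
- clamp_knob (a joint): angle of the clamp knob on the stop: 0 = loose (anticlockwise end); grows clockwise seen from above to 1.45 rad = fully tight. The screw bites from about 0.7; above 1.1 it is locked, below 0.3 the stop is free. Starts tight
- clamp_knob_grip (a point): on the knob's axis, 72 mm above the desk, 105 mm behind the stop's face; turns with the knob. Black bar grip 38 mm long (this frame's x; at joint 0 along the jig's x), 14 mm thick (y), top 79 mm and lower edge 49 mm above the desk, on a round foot; pinch it across its y
- mouse: white ceramic mouse figurine, 40 mm wide, 64 mm tall; origin: centre of underside. Bystander
- sharpener: stainless steel pencil sharpener, 26 x 16 x 15 mm; origin: centre of underside. Bystander
- pencil_grip: green silicone pencil grip, 40 x 12 x 11 mm, lying; origin: centre of underside. Bystander
Not all that is in view belongs to the job. Leave any pink or yellow look-alike of the board_4 alone.

How it is judged (in metres and radians):
On the way, in this order (a step that is already met when the one before it is completed fails the run):
1. the clamp knob is undone (value of joint clamp_knob below 0.4 rad), for 0.2 s.
2. every board is on the pins, flat and fully down (x of board_1 in the frame of jig between -0.005 and 0.005 m and y of board_1 in the frame of jig between 0.0435 and 0.0505 m and z of board_1 in the frame of jig between 0.017 and 0.0425 m and angle between each of board_1, board_2, board_3, board_4's own z axis and vertical below 0.035 rad and x of board_2 in the frame of jig between -0.005 and 0.005 m and y of board_2 in the frame of jig between 0.0435 and 0.0505 m and z of board_2 in the frame of jig between 0.017 and 0.0425 m and x of board_3 in the frame of jig between -0.005 and 0.005 m and y of board_3 in the frame of jig between 0.0435 and 0.0505 m and z of board_3 in the frame of jig between 0.017 and 0.0425 m and x of board_4 in the frame of jig between -0.005 and 0.005 m and y of board_4 in the frame of jig between 0.0435 and 0.0505 m and z of board_4 in the frame of jig between 0.017 and 0.0425 m and linear speed of each of board_1, board_2, board_3, board_4 below 0.02 m/s), for 0.2 s.
3. the stop touches the ends of the boards and the knob is locked (x of board_1 in the frame of jig between -0.005 and 0.005 m and y of board_1 in the frame of jig between 0.0435 and 0.0505 m and z of board_1 in the frame of jig between 0.017 and 0.0425 m and angle between each of board_1, board_2, board_3, board_4's own z axis and vertical below 0.035 rad and x of board_2 in the frame of jig between -0.005 and 0.005 m and y of board_2 in the frame of jig between 0.0435 and 0.0505 m and z of board_2 in the frame of jig between 0.017 and 0.0425 m and x of board_3 in the frame of jig between -0.005 and 0.005 m and y of board_3 in the frame of jig between 0.0435 and 0.0505 m and z of board_3 in the frame of jig between 0.017 and 0.0425 m and x of board_4 in the frame of jig between -0.005 and 0.005 m and y of board_4 in the frame of jig between 0.0435 and 0.0505 m and z of board_4 in the frame of jig between 0.017 and 0.0425 m and y of stop_face in the frame of board_1 between -0.053 and -0.0475 m and y of stop_face in the frame of board_2 between -0.053 and -0.0475 m and y of stop_face in the frame of board_3 between -0.053 and -0.0475 m and y of stop_face in the frame of board_4 between -0.053 and -0.0475 m and value of joint clamp_knob above 1.1 rad), for 0.2 s.
At the end, for the whole second after the job is handed in: every board present lies flat on the pins, its holed end at the pins (centre within 5 mm across and 3.5 mm along of its place, tilt under 0.035 rad, height within the stack, at rest), the stop's face is within about 3 mm of every board's plain end, and the knob is turned past 1.1 rad (all of step 3 and linear speed of each of board_1, board_2, board_3, board_4 below 0.02 m/s and velocity of joint stop below 0.005 m/s); the robot touches nothing.
It fails at once if the mouse is moved more than 3 cm (distance of mouse from where it was at the start of the episode above 0.03 m).
It fails at once if the sharpener is moved more than 3 cm (distance of sharpener from where it was at the start of the episode above 0.03 m).
It fails at once if the pencil grip is moved more than 3 cm (distance of pencil_grip from where it was at the start of the episode above 0.03 m).
Of board_1, board_2, board_3, board_4 only 3 to 4 are there at a start; the rules pass over those that are not, and their reading is None.
At some moment in a run one of board_1, board_2, board_3, board_4 may be knocked a few centimetres aside while the robot is not near it.
Once in a run the grip may slacken for a moment while it holds something.
It also fails if it takes over 210 s, if anything falls off the work surface, if the arm or the gripper's body presses on something with over 40 N, if the wrist force passes 120 N, or if a joint passes its speed limit or range.

## Working session

There is one attempt and no reset: what is moved stays moved. The work goes in short steps, Python scripts to look and compute and a tool call to move; the robot and the scene stay as the last step left them, time stands still between calls to the robot, and variables do not carry over. Pictures are saved under pics/ and viewed, and the job is handed in when it is done.

Besides the shell and the picture viewer there is one more tool, called after "Call:" as name(argument=value, ...) on one line, values as JSON. apply_moves: Moves the arm, as the interface text tells. Its arguments: {"type":"object","properties":{"moves":{"type":"array","items":{"type":"array","items":{"type":"number"}}},"hand":{"type":"number"},"grip_force":{"type":"number"}},"required":["moves"]}

```bash
mkdir -p pics; ls; python3 - <<'E'
from plant import status, imaging, r
import cv2
print(status.get_state(), r.grasp_offset)
for n in ["scene","top","wrist"]:
    p,d=imaging.capture(n); cv2.imwrite(f"pics/{n}0.png",p); i=imaging.camera_info(n); print(n,i)
E
```

```text
pics
{'time_s': 0.0, 'joints': array([-4.69189993e+01,  2.05923352e+01,  6.32399943e-01, -2.01437102e-02,
       -7.01348423e+01, -1.65062838e+01]), 'qd': array([-0.04730854,  0.01106034, -0.02931435,  0.06067402, -0.0590143 ,
        0.01653484]), 'joint_torque': array([ 7.45779507e-04, -5.82715845e+01,  2.93058068e+01,  6.99703261e+00,
        6.98031407e-03, -1.52005596e-04]), 'tcp_pos': array([ 0.30171689, -0.60325997,  0.22560201]), 'eef_rot': array([ 1.79903748e+02, -8.77513801e-03, -1.53432136e+02]), 'contact_force': array([-0.3059063 ,  0.12623253,  0.98840299]), 'moment': array([-0.00210409,  0.02041709, -0.02939045]), 'gripper_width': 0.08789088345247155} 0.0188
scene {'fx': 398.2843873473955, 'fy': 398.2843873473955, 'cx': 258.2729923261772, 'cy': 188.3827491960564, 'T': array([[ 0.29824284, -0.65828328,  0.69116881,  1.17193872],
       [ 0.95443081,  0.1976107 , -0.22363326, -0.21907535],
       [ 0.01063168,  0.72636983,  0.68722183,  0.76119923],
       [ 0.        ,  0.        ,  0.        ,  1.        ]])}
top {'fx': 450.3381965735328, 'fy': 450.3381965735328, 'cx': 251.43477418059274, 'cy': 185.69426117703225, 'T': array([[ 0.00354968,  0.99647853, -0.08377308,  0.35130637],
       [-0.99998975,  0.00330173, -0.00309809,  0.01956585],
       [-0.00281059,  0.08378322,  0.99648004,  1.54969835],
       [ 0.        ,  0.        ,  0.        ,  1.        ]])}
wrist {'fx': 333.4056180134161, 'fy': 333.4056180134161, 'cx': 262.7749694592494, 'cy': 193.54701605249693, 'T': array([[-4.47540811e-01, -8.64198758e-01, -2.29929837e-01,
         2.40148767e-01],
       [ 8.94263063e-01, -4.32237667e-01, -1.16035229e-01,
        -6.34734059e-01],
       [ 8.93164550e-04, -2.57548261e-01,  9.66265023e-01,
         3.83402414e-01],
       [ 0.00000000e+00,  0.00000000e+00,  0.00000000e+00,
         1.00000000e+00]])}
```

View pics/scene0.png

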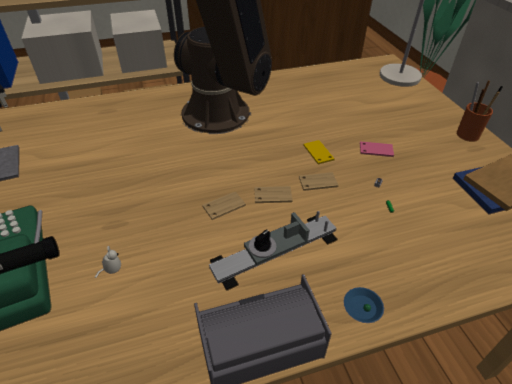

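View pics/top0.png

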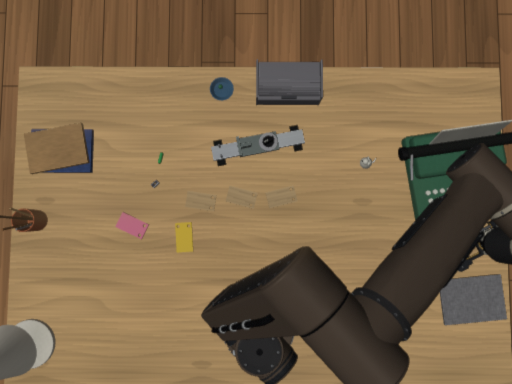

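View pics/wrist0.png

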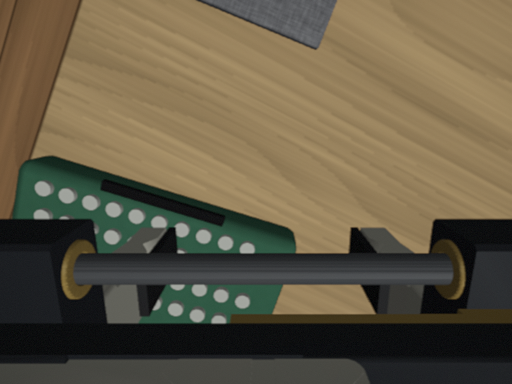

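```bash
cat > h.py <<'E'
import numpy as np, cv2
from plant import status, imaging, r
def ray(info,u,v):
    p=np.array([(u-info['cx'])/info['fx'],-(v-info['cy'])/info['fy'],-1.0])
    T=info['T']; return T[:3,3],T[:3,:3]@p
def onz(info,u,v,z):
    o,d=ray(info,u,v); return o+d*(z-o[2])/d[2]
def proj(info,P):
    T=info['T']; c=T[:3,:3].T@(np.asarray(P)-T[:3,3])
    return info['cx']+info['fx']*c[0]/-c[2], info['cy']-info['fy']*c[1]/-c[2]
def dpt(info,D,u,v):
    o,d=ray(info,u,v); return o+d*D[int(round(v)),int(round(u))]
E
python3 - <<'E'
from h import *
p=cv2.imread('pics/scene0.png'); cv2.imwrite('pics/s0c.png',cv2.resize(p[130:300,195:405],None,fx=3.8,fy=3.5,interpolation=cv2.INTER_CUBIC))
p=cv2.imread('pics/top0.png'); cv2.imwrite('pics/t0c.png',cv2.resize(p[110:260,110:320],None,fx=3.8,fy=3.8,interpolation=cv2.INTER_CUBIC))
T=imaging.camera_info('top'); S=imaging.camera_info('scene')
for n,u,v in [('b',201,201),('b',241,197),('b',281,198),('jl',214,153),('jr',303,137)]: print(n,onz(T,u,v,0.007))
for u,v in [(318,182),(273,195),(225,206)]: print(onz(S,u,v,.007))
E
```

```text
b [0.42775778 0.19711723 0.007     ]
b [0.44195735 0.06002279 0.007     ]
b [ 0.43898756 -0.07717401  0.007     ]
jl [0.59408023 0.154277   0.007     ]
jr [ 0.65106608 -0.15387218  0.007     ]
[0.43675539 0.19487748 0.007     ]
[0.44978195 0.05679425 0.007     ]
[ 0.45258123 -0.07754406  0.007     ]
```

View pics/s0c.png

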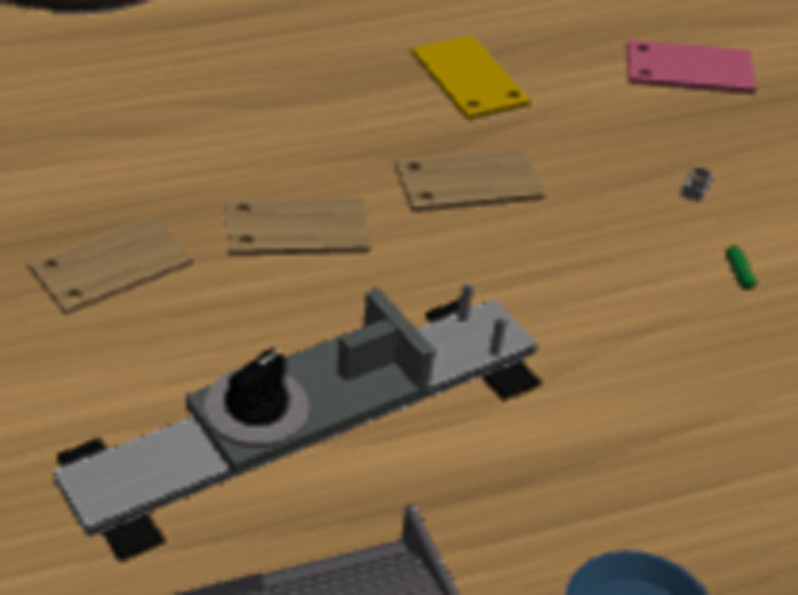

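View pics/t0c.png

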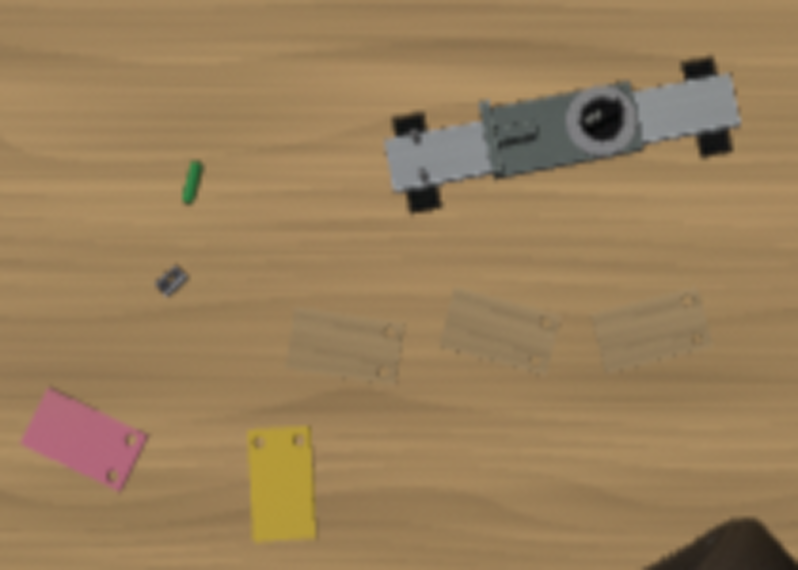

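```bash
cat >> h.py <<'E'
from scipy.spatial.transform import Rotation as Ro
def pose():
    s=status.get_state(); return s['tcp_pos'],Ro.from_euler('xyz',s['eef_rot'],degrees=True),s
def row(p,yaw):
    """row for target TCP p, tool down with yaw; plus straight-down roll=180"""
    t,R,s=pose()
    Rt=Ro.from_euler('xyz',[180,0,yaw],degrees=True)
    tx=R.inv().apply(np.asarray(p)-t)/0.2; rv=np.degrees((R.inv()*Rt).as_rotvec())/90
    return np.round(np.r_[tx,rv],3).tolist()
E
python3 - <<'E'
from h import *
print(row([.50,.05,.30],-90))
E
```

```text
[-2.348, 2.479, -0.368, 0.001, 0.0, -0.705]
```

Call:
apply_moves(moves=[[-0.25, 0.25, -0.3, 0, 0, -0.1], [-0.5, 0.5, -0.37, 0, 0, -0.2], [-0.72, 0.75, -0.37, 0, 0, -0.3], [-0.95, 1.0, -0.37, 0, 0, -0.4], [-0.95, 1.0, -0.37, 0, 0, -0.5]])

```text
time_s: 0.78
tcp_pos: [0.3825, -0.3374, 0.3004]
eef_rot: [180.0, 0.1, -108.1]
contact_force: [0.5, 0.2, 0.6]
gripper_width: 0.0878
```

```bash
python3 - <<'E'
from h import *
print(row([.50,.05,.30],-90), pose()[2])
E
```

```text
[-2.024, 0.043, 0.004, 0.0, 0.001, -0.201] {'time_s': 0.775, 'joints': array([-1.93719687e+01,  2.42334178e+00, -1.27323517e+01, -6.19721206e-02,
       -7.48563160e+01,  1.30589744e+00]), 'qd': array([ 41.46578786, -16.42568037, -15.92422191,   0.11751882,
        -0.52630354,  30.35177213]), 'joint_torque': array([ -5.26344717, -33.29392791,  30.24091244,   7.00851783,
        -0.07278648,  -1.04157988]), 'tcp_pos': array([ 0.38252394, -0.33738953,  0.30041605]), 'eef_rot': array([ 1.79989348e+02,  6.00750223e-02, -1.08082273e+02]), 'contact_force': array([0.46626763, 0.17572162, 0.60769781]), 'moment': array([-0.01778582, -0.0455835 , -0.00225698]), 'gripper_width': 0.08780143192916873}
```

Call:
apply_moves(moves=[[-0.3, 0.0, 0, 0, 0, -0.1], [-0.6, 0.02, 0, 0, 0, -0.2], [-0.9, 0.02, 0, 0, 0, -0.2], [-1, 0.02, 0, 0, 0, -0.2]])

```text
time_s: 1.27
tcp_pos: [0.4412, -0.1433, 0.3007]
eef_rot: [-180.0, 0.1, -89.9]
contact_force: [0.7, -0.3, -0.2]
gripper_width: 0.0877
```

Call:
apply_moves(moves=[[-0.3, 0.0, 0, 0, 0, 0], [-0.6, 0, 0, 0, 0, 0], [-0.9, 0, 0, 0, 0, 0], [-0.95, 0, 0, 0, 0, 0], [-0.95, 0, 0, 0, 0, 0], [-0.95, 0, 0, 0, 0, 0]])

```text
time_s: 2.02
tcp_pos: [0.4408, 0.0457, 0.3009]
eef_rot: [-180.0, 0.1, -90.0]
contact_force: [0.2, 0.3, -0.9]
gripper_width: 0.0876
```

```bash
python3 - <<'E'
from h import *
print(pose()[2]['joints'])
p,d=imaging.capture('wrist'); cv2.imwrite('pics/w1.png',cv2.resize(p,None,fx=1.5,fy=1.5))
np.savez('w1.npz',p=p,d=d,**imaging.camera_info('wrist'))
E
```

```text
[ 3.15138287e+01 -4.63657159e+00 -1.95494474e+01 -5.38099068e-02
 -7.50307918e+01 -3.14640141e+01]
```

View pics/w1.png

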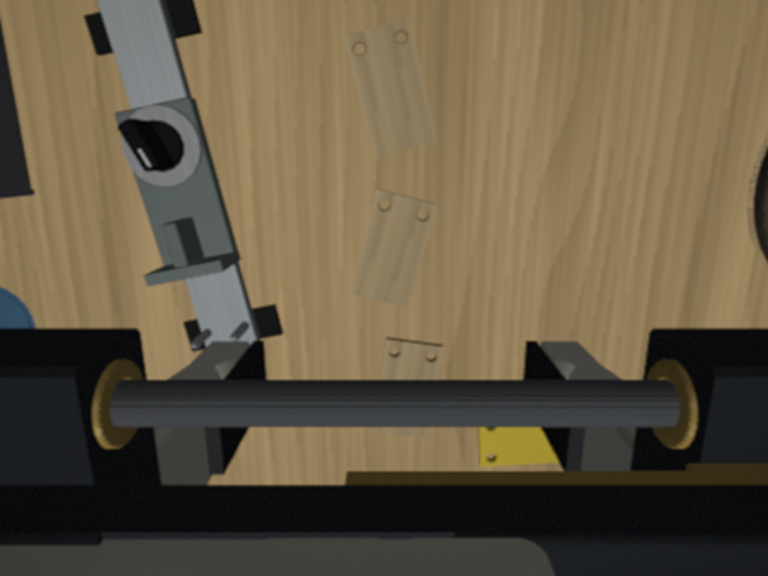

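```bash
python3 - <<'E'
from h import *
I=dict(np.load('w1.npz')); 
for n,u,v,z in [('knob',160,143,.079),('disc',160,146,.04),('ribtop',183,241,.07),('fenceL',148,279,.07),('fenceR',239,259,.07),('pin',195,340,.055),('pin2',240,325,.055),('railR',163,0,.02),('railR2',190,98,.02),('railR3',240,265,.02),('railR4',257,330,.02),('b3a',349,36,.007),('b3b',408,19,.007),('b3c',437,144,.007),('b3d',384,155,.007),('b2a',378,188,.007),('b2b',437,204,.007),('b2c',408,306,.007),('b2d',354,294,.007),('b1a',386,338,.007),('b1b',442,346,.007)]:
    print(n,onz(I,u/1.5,v/1.5,z).round(4), dpt(I,I['d'],u/1.5,v/1.5).round(4))
E
```

```text
knob [ 0.6118 -0.0336  0.079 ] [ 0.6237 -0.0342  0.0526]
disc [ 0.6297 -0.0322  0.04  ] [ 0.6219 -0.0319  0.0572]
ribtop [0.6067 0.0399 0.07  ] [0.6091 0.0408 0.0644]
fenceL [0.6381 0.0706 0.07  ] [0.6379 0.0705 0.0703]
fenceR [0.564  0.0543 0.07  ] [0.5777 0.063  0.0267]
pin [0.6122 0.1281 0.055 ] [0.6137 0.1295 0.0513]
pin2 [0.5724 0.1145 0.055 ] [0.5795 0.1219 0.0334]
railR [ 0.6231 -0.1429  0.02  ] [ 0.6285 -0.1464  0.007 ]
railR2 [ 0.6094 -0.0706  0.02  ] [ 0.6056 -0.0695  0.03  ]
railR3 [0.5794 0.0698 0.02  ] [5.856e-01 7.400e-02 2.000e-04]
railR4 [0.5685 0.1313 0.02  ] [0.5715 0.135  0.0098]
b3a [ 0.4785 -0.1199  0.007 ] [ 0.4787 -0.1202  0.0055]
b3b [ 0.4301 -0.1325  0.007 ] [ 0.4301 -0.1327  0.0062]
b3c [ 0.4042 -0.0346  0.007 ] [ 0.4036 -0.0348 -0.0012]
b3d [ 0.4502 -0.0254  0.007 ] [ 0.4503 -0.0254  0.0014]
b2a [0.4557 0.0028 0.007 ] [ 0.456   0.0034 -0.0024]
b2b [0.4031 0.0168 0.007 ] [4.025e-01 1.740e-02 3.000e-04]
b2c [0.4283 0.1119 0.007 ] [ 0.4281  0.1143 -0.001 ]
b2d [0.4789 0.1002 0.007 ] [0.479  0.1006 0.0055]
b1a [0.4491 0.144  0.007 ] [0.4492 0.1451 0.004 ]
b1b [0.3952 0.1521 0.007 ] [ 0.3943  0.1559 -0.0027]
```

```bash
python3 - <<'E'
from h import *
print(row([.605,.02,.20],-79))
E
```

```text
[0.128, -0.82, 0.505, -0.0, 0.001, -0.122]
```

Call:
apply_moves(moves=[[0.03, -0.25, 0.1, 0, 0, -0.06], [0.07, -0.5, 0.2, 0, 0, -0.12], [0.128, -0.8, 0.4, 0, 0, -0.122], [0.128, -0.82, 0.505, 0, 0, -0.122], [0.128, -0.82, 0.505, 0, 0, -0.122], [0.128, -0.82, 0.505, 0, 0, -0.122]])

```text
time_s: 2.82
tcp_pos: [0.6049, 0.0191, 0.2011]
eef_rot: [-179.9, 0.1, -79.1]
contact_force: [-0.6, 0.9, 0.6]
gripper_width: 0.0877
```

```bash
cat > look.py <<'E'
from h import *
import sys
n=sys.argv[1]; I=imaging.camera_info('wrist'); p,d=imaging.capture('wrist')
np.savez(n+'.npz',p=p,d=d,**I); cv2.imwrite(f'pics/{n}.png',cv2.resize(p,None,fx=1.5,fy=1.5)); t,R,s=pose(); print(t,s['eef_rot'],s['gripper_width'],s['contact_force'].round(1))
E
python3 look.py w2
```

```text
[0.60505837 0.01957578 0.20170626] [-1.79835463e+02  6.65786067e-02 -7.90459684e+01] 0.08775657685222776 [-0.5 -0.1  0.3]
```

View pics/w2.png

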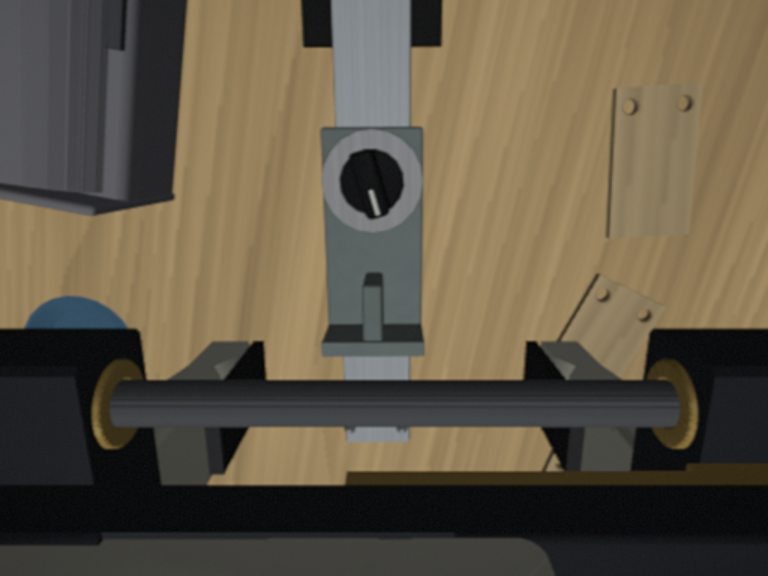

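```bash
python3 - <<'E'
from h import *
I=dict(np.load('w2.npz')); 
for n,u,v,z in [('foot',372,181,.049),('disc',372,181,.037),('bartop',372,180,.079),('markend',378,215,.079),('ribtopfar',372,276,.07),('rib near',373,338,.07),('fenceL',323,352,.07),('fenceR',424,351,.07),('rail L1',333,20,.02),('rail R1',411,20,.02),('L2',346,438,.02),('R2',409,438,.02),('c1',321,128,.035),('c2',422,127,.035),('pa',353,430,.02),('pb',402,430,.02)]:
    print(n,onz(I,u/1.5,v/1.5,z).round(4), dpt(I,I['d'],u/1.5,v/1.5).round(4))
p=I['p'][90:160,200:300]; cv2.imwrite('pics/k.png',cv2.resize(p,None,fx=7,fy=7,interpolation=cv2.INTER_CUBIC))
E
```

```text
foot [ 0.629  -0.0326  0.049 ] [ 0.6279 -0.0341  0.078 ]
disc [ 0.6294 -0.032   0.037 ] [ 0.6279 -0.0341  0.078 ]
bartop [ 0.628  -0.0347  0.079 ] [ 0.628  -0.0347  0.0786]
markend [ 0.6213 -0.0166  0.079 ] [ 0.6213 -0.0164  0.0774]
ribtopfar [0.6184 0.0205 0.07  ] [0.6184 0.0256 0.0487]
rib near [0.6108 0.0587 0.07  ] [0.6107 0.0596 0.0676]
fenceL [0.6395 0.0737 0.07  ] [0.6396 0.0741 0.0689]
fenceR [0.5784 0.0611 0.07  ] [ 5.688e-01  8.800e-02 -4.000e-04]
rail L1 [ 0.6707 -0.1214  0.02  ] [ 0.6709 -0.1217  0.019 ]
rail R1 [ 0.6238 -0.1305  0.02  ] [ 0.6241 -0.1342  0.0046]
L2 [0.6153 0.1608 0.02  ] [0.6153 0.1613 0.0191]
R2 [0.5683 0.1516 0.02  ] [ 5.653e-01  1.637e-01 -3.000e-04]
c1 [ 0.6661 -0.0573  0.035 ] [ 0.6663 -0.0574  0.0336]
c2 [ 0.6051 -0.0697  0.035 ] [ 0.605  -0.0698  0.033 ]
pa [0.6112 0.1531 0.02  ] [0.6118 0.1343 0.0514]
pb [0.5748 0.146  0.02  ] [0.579  0.127  0.0529]
```

View pics/k.png

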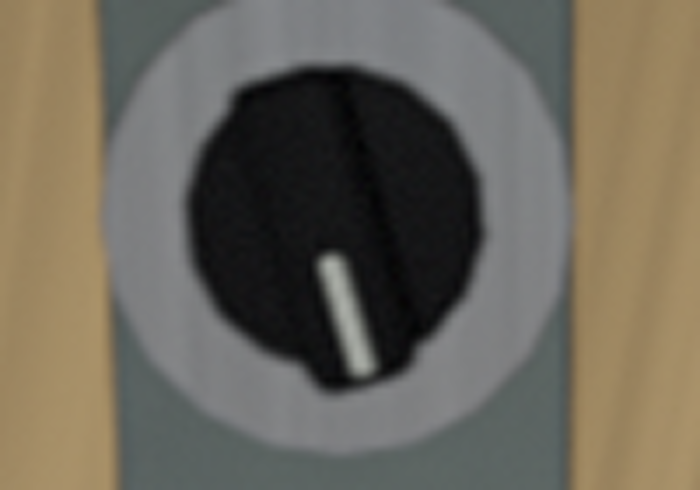

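```bash
python3 - <<'E'
from h import *
I=dict(np.load('w2.npz')); 
def f(a,b,z=.079): return onz(I,200+a/7-.4,90+b/7-.4,z)
def ang(a,b): d=(b-a)[:2]; print(np.degrees(np.arctan2(d[1],d[0])), a,b)
ang(f(330,262),f(365,372)); ang(f(345,85),f(413,330)); 
ang(f(235,100),f(310,365))
print(row([.629,-.035,.13],-72))
E
```

```text
118.23892315846321 [ 0.62797447 -0.02895577  0.079     ] [ 0.62159295 -0.01707367  0.079     ]
116.43043004070388 [ 0.62984106 -0.04905646  0.079     ] [ 0.61690257 -0.02302675  0.079     ]
116.06262191383954 [ 0.64203849 -0.04499511  0.079     ] [ 0.62817249 -0.01664428  0.079     ]
[0.291, -0.065, 0.358, -0.002, 0.001, -0.078]
```

```bash
python3 - <<'E'
from h import *
print(row([.629,-.034,.10],-63),row([.629,-.034,.053],-63))
E
```

```text
[0.286, -0.065, 0.508, -0.002, 0.0, -0.178] [0.287, -0.064, 0.743, -0.002, 0.0, -0.178]
```

Call:
apply_moves(moves=[[0.14, -0.03, 0.25, 0, 0, -0.09], [0.286, -0.065, 0.4, 0, 0, -0.178], [0.286, -0.065, 0.5, 0, 0, -0.178], [0.286, -0.065, 0.5, 0, 0, -0.178], [0.286, -0.065, 0.6, 0, 0, -0.178], [0.287, -0.064, 0.743, 0, 0, -0.178], [0.287, -0.064, 0.743, 0, 0, -0.178], [0.287, -0.064, 0.743, 0, 0, -0.178]], hand=-0.2)

```text
time_s: 3.88
tcp_pos: [0.6301, -0.0336, 0.0555]
eef_rot: [-179.7, -0.0, -63.0]
contact_force: [-0.1, 0.3, -0.1]
gripper_width: 0.0526
```

Call:
apply_moves(moves=[[0, 0, 0, 0, 0, 0], [0, 0, 0, 0, 0, 0], [0, 0, 0, 0, 0, 0], [0, 0, 0, 0, 0, 0], [0, 0, 0, 0, 0, 0]], hand=1, grip_force=25)

```text
time_s: 4.5
tcp_pos: [0.6302, -0.0336, 0.0555]
eef_rot: [-179.7, -0.0, -63.0]
contact_force: [0.0, 1.0, -0.2]
gripper_width: 0.014
```

```bash
python3 look.py w3; python3 - <<'E'
from h import *
p,_=imaging.capture('scene'); cv2.imwrite('pics/s3.png',cv2.resize(p[130:300,195:405],None,fx=3.8,fy=3.5))
E
```

```text
[ 0.63018339 -0.03361582  0.05545358] [-1.79674934e+02 -4.94682538e-02 -6.29645145e+01] 0.01366755558246554 [0.2 0.4 0.6]
```

View pics/s3.png

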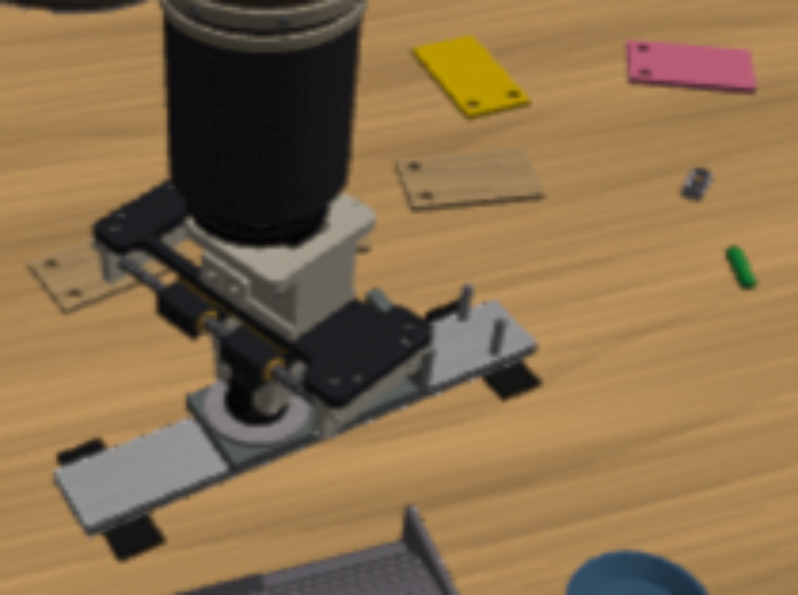

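Call:
apply_moves(moves=[[0, 0, 0, 0, 0, -0.1], [0, 0, 0, 0, 0, -0.2], [0, 0, 0, 0, 0, -0.3], [0, 0, 0, 0, 0, -0.4], [0, 0, 0, 0, 0, -0.5], [0, 0, 0, 0, 0, -0.6], [0, 0, 0, 0, 0, -0.7], [0, 0, 0, 0, 0, -0.78], [0, 0, 0, 0, 0, -0.8], [0, 0, 0, 0, 0, -0.8], [0, 0, 0, 0, 0, -0.8]])

```text
time_s: 5.98
tcp_pos: [0.6314, -0.0329, 0.0555]
eef_rot: [-179.9, -0.4, 9.0]
contact_force: [3.3, 4.0, -3.3]
gripper_width: 0.0137
```

```bash
python3 look.py w4; python3 -c "
from h import *
print(pose()[2]['moment'])"
```

```text
[ 0.63137068 -0.03287528  0.05544684] [-179.91960797   -0.44894252    8.95285486] 0.013410713149759874 [ 3.8  4.4 -3.2]
[ 1.1429651  -1.23449262  0.05835431]
```

View pics/w4.png

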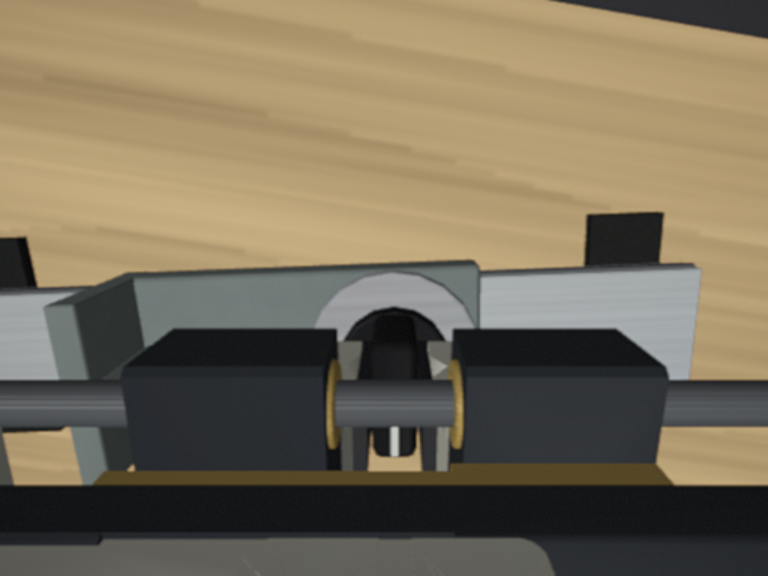

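Call:
apply_moves(moves=[[0.002, 0.06, 0, 0, 0, 0], [0.004, 0.12, 0, 0, 0, 0], [0.007, 0.18, 0, 0, 0, 0], [0.009, 0.24, 0, 0, 0, 0], [0.011, 0.3, 0, 0, 0, 0], [0.013, 0.36, 0, 0, 0, 0], [0.016, 0.41, 0, 0, 0, 0], [0.016, 0.42, 0, 0, 0, 0], [0.016, 0.42, 0, 0, 0, 0]])

```text
time_s: 7.15
tcp_pos: [0.6479, -0.116, 0.0555]
eef_rot: [-180.0, -0.5, 9.0]
contact_force: [3.8, -1.7, -1.6]
gripper_width: 0.0137
```

Call:
apply_moves(moves=[[0, 0, 0, 0, 0, 0], [0, 0, 0, 0, 0, 0], [0, 0, 0, 0, 0, 0], [0, 0, -0.2, 0, 0, 0], [0, 0, -0.4, 0, 0, 0], [0, 0, -0.6, 0, 0, 0], [0, 0, -0.6, 0, 0, 0]], hand=-0.1)

```text
time_s: 8.02
tcp_pos: [0.6488, -0.1163, 0.1796]
eef_rot: [180.0, -0.8, 9.0]
contact_force: [-0.0, 0.5, -0.8]
gripper_width: 0.0479
```

```bash
python3 - <<'E'
from h import *
print(row([.610,.07,.20],101.1), pose()[2]['joints'])
E
```

```text
[-0.045, -0.95, -0.103, 0.008, -0.007, -1.024] [ 6.75588674e+00  2.03649682e+01 -5.89867708e+00 -4.82866586e-03
 -6.28947701e+01  9.22264824e+01]
```

Call:
apply_moves(moves=[[0, -0.1, -0.1, 0, 0, -0.1], [0, -0.2, -0.1, 0, 0, -0.2], [0, -0.3, -0.1, 0, 0, -0.3], [0, -0.4, -0.1, 0, 0, -0.4], [0, -0.5, -0.1, 0, 0, -0.5], [0, -0.6, -0.1, 0, 0, -0.6], [0, -0.7, -0.1, 0, 0, -0.7], [0, -0.8, -0.1, 0, 0, -0.8], [0, -0.9, -0.1, 0, 0, -0.9], [0, -0.99, -0.1, 0, 0, -1.0], [0, -0.99, -0.1, 0, 0, -1.0]])

```text
time_s: 9.4
tcp_pos: [0.617, 0.0803, 0.1988]
eef_rot: [179.2, 0.0, 99.1]
contact_force: [-0.2, 0.5, 0.3]
gripper_width: 0.048
```

```bash
python3 - <<'E'
from h import *
print(row([.605,.09,.20],101.1), pose()[2]['joints'])
E
```

```text
[0.058, -0.051, -0.007, 0.009, 0.001, -0.022] [ 25.52486472  16.22676521  -9.39520575   0.27957379 -63.64535903
 163.43984123]
```

Call:
apply_moves(moves=[[0.058, -0.051, -0.007, 0.009, 0.001, -0.022], [0.058, -0.051, -0.007, 0.009, 0.001, -0.022], [0.058, -0.051, -0.007, 0.009, 0.001, -0.022], [0.058, -0.051, -0.007, 0.009, 0.001, -0.022]], hand=-1)

```text
time_s: 9.9
tcp_pos: [0.6051, 0.0898, 0.2]
eef_rot: [-180.0, -0.0, 101.0]
contact_force: [0.4, 0.2, 0.0]
gripper_width: 0.0823
```

```bash
python3 look.py w5; python3 -c "
from h import *
print(pose()[2]['joints'])"
```

```text
[0.60513674 0.08976579 0.20002827] [-1.79962553e+02 -4.15998891e-02  1.01021671e+02] 0.0853059073546774 [-0.6 -0.8  0.9]
[ 2.66766961e+01  1.57086465e+01 -9.80626052e+00 -5.55707462e-02
 -6.45099356e+01  1.64368915e+02]
```

View pics/w5.png

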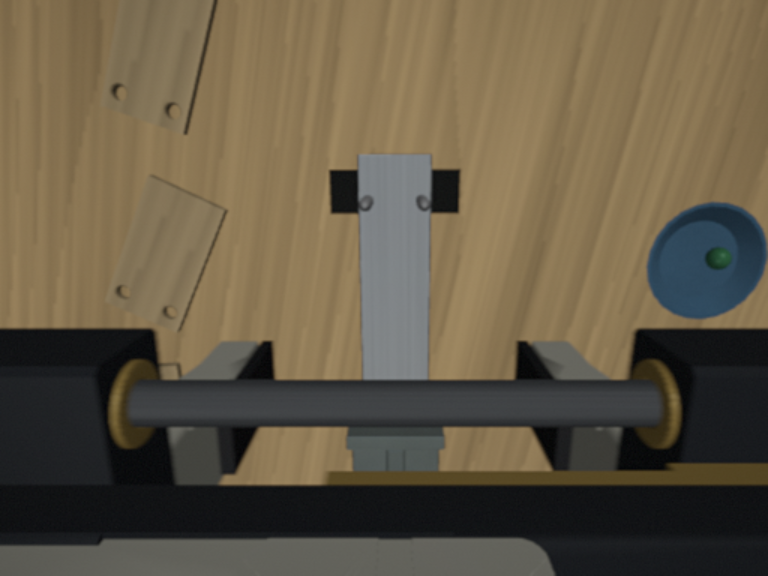

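```bash
python3 - <<'E'
from h import *
I=dict(np.load('w5.npz')); p=I['p'][95:155,210:320]; cv2.imwrite('pics/p5.png',cv2.resize(p,None,fx=7,fy=7,interpolation=cv2.INTER_CUBIC))
E
```

```text
(no output)
```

View pics/p5.png

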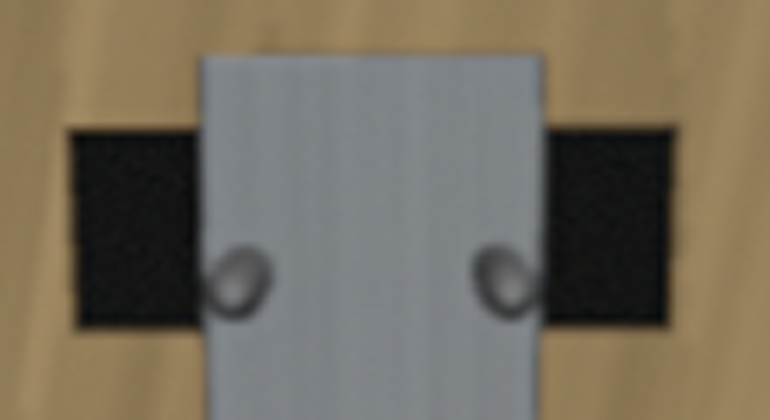

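```bash
python3 - <<'E'
from h import *
I=dict(np.load('w5.npz'))
def f(a,b,z): return onz(I,210+(a+.5)/7-.5,95+(b+.5)/7-.5,z)
A=f(233,292,.051);B=f(510,292,.051);a=f(244,273,.02);b=f(500,273,.02)
for P,Q in((A,B),(a,b)):
    m=(P+Q)/2; d=Q-P; print(m.round(4), np.linalg.norm(d), np.degrees(np.arctan2(d[1],d[0])))
for l,rr in(((202,55),(543,55)),((210,418),(536,418)),): 
    P=f(*l,.02);Q=f(*rr,.02); print(P.round(4),Q.round(4),np.linalg.norm(P-Q))
P=f(202,60,.02);Q=f(210,418,.02); print(np.degrees(np.arctan2(*(P-Q)[[1,0]])))
P=f(543,60,.02);Q=f(536,418,.02); print(np.degrees(np.arctan2(*(P-Q)[[1,0]])))
# longer rail edges view coords
for (u1,v1,u2,v2) in((358,160,362,375),(431,160,429,375)):
    P=onz(I,u1/1.5,v1/1.5,.02);Q=onz(I,u2/1.5,v2/1.5,.02); print(np.degrees(np.arctan2(*(P-Q)[[1,0]])),P,Q)
# tool frame
t=np.array([0.60513674,0.08976579]); y=np.radians(101.02); 
m=(A+B)[:2]/2-t; print('tool x,y of pin mid',m@[np.cos(y),np.sin(y)],m@[np.sin(y),-np.cos(y)])
E
```

```text
[0.5972 0.1301 0.051 ] 0.036008678019083515 11.032234038923635
[0.5973 0.13   0.02  ] 0.03656796818308447 11.032420087490573
[0.5682 0.155  0.02  ] [0.6149 0.1641 0.02  ] 0.04758583036173924
[0.5782 0.1051 0.02  ] [0.6246 0.1142 0.02  ] 0.04731022669646744
101.28954559820133
100.94584465147707
101.07502333095316 [0.56915547 0.1510717  0.02      ] [0.59837619 0.00178803 0.02      ]
101.56419406837405 [0.61596292 0.16019917 0.02      ] [0.64646019 0.01115524 0.02      ]
tool x,y of pin mid 0.04110240239155193 -0.00010168020138255976
```

```bash
python3 - <<'E'
from h import *
print(row([.52,.14,.22],11.5))
E
```

```text
[0.328, -0.37, -0.099, -0.001, -0.0, 0.995]
```

Call:
apply_moves(moves=[[0.04, -0.04, -0.1, 0, 0, 0.11], [0.08, -0.08, -0.1, 0, 0, 0.22], [0.12, -0.13, -0.1, 0, 0, 0.33], [0.16, -0.18, -0.1, 0, 0, 0.44], [0.2, -0.22, -0.1, 0, 0, 0.55], [0.24, -0.27, -0.1, 0, 0, 0.66], [0.28, -0.32, -0.1, 0, 0, 0.77], [0.32, -0.37, -0.1, 0, 0, 0.88], [0.328, -0.37, -0.1, 0, 0, 0.99], [0.328, -0.37, -0.1, 0, 0, 0.995]])

```text
time_s: 11.2
tcp_pos: [0.52, 0.14, 0.2202]
eef_rot: [-180.0, 0.0, 11.5]
contact_force: [0.1, -0.2, 0.3]
gripper_width: 0.0878
```

```bash
python3 - <<'E'
from h import *
print(row([.43,.19,.2],-76))
E
```

```text
[-0.391, -0.335, 0.102, -0.0, 0.001, 0.972]
```

Call:
apply_moves(moves=[[-0.04, -0.03, 0.1, 0, 0, 0.11], [-0.08, -0.07, 0.1, 0, 0, 0.22], [-0.12, -0.1, 0.1, 0, 0, 0.33], [-0.16, -0.14, 0.1, 0, 0, 0.44], [-0.2, -0.18, 0.1, 0, 0, 0.55], [-0.26, -0.22, 0.1, 0, 0, 0.66], [-0.32, -0.28, 0.1, 0, 0, 0.77], [-0.39, -0.33, 0.1, 0, 0, 0.88], [-0.39, -0.335, 0.1, 0, 0, 0.98], [-0.39, -0.335, 0.1, 0, 0, 0.98]])

```text
time_s: 12.45
tcp_pos: [0.4303, 0.1901, 0.2004]
eef_rot: [180.0, 0.1, -76.4]
contact_force: [0.5, -0.1, -1.1]
gripper_width: 0.0873
```

Call:
apply_moves(moves=[[0, 0, 0, 0, 0, 0.1], [0, 0, 0, 0, 0, 0.2], [0, 0, 0, 0, 0, 0.26], [0, 0, 0, 0, 0, 0.26], [0, 0, 0, 0, 0, 0.26]])

```text
time_s: 13.08
tcp_pos: [0.4304, 0.19, 0.2004]
eef_rot: [180.0, 0.0, -99.6]
contact_force: [0.1, -0.6, 0.6]
gripper_width: 0.0875
```

```bash
python3 look.py w6; python3 -c "
from h import *
print(pose()[2]['joints'])"
```

```text
[0.43037668 0.19002662 0.20041409] [ 1.79971219e+02  4.47812310e-02 -9.96467632e+01] 0.08747751333517083 [0.5 0.5 0.4]
[ 4.78400908e+01  2.12797834e+00 -2.63941794e+01 -5.50282844e-02
 -6.14555602e+01 -5.74605574e+01]
```

View pics/w6.png

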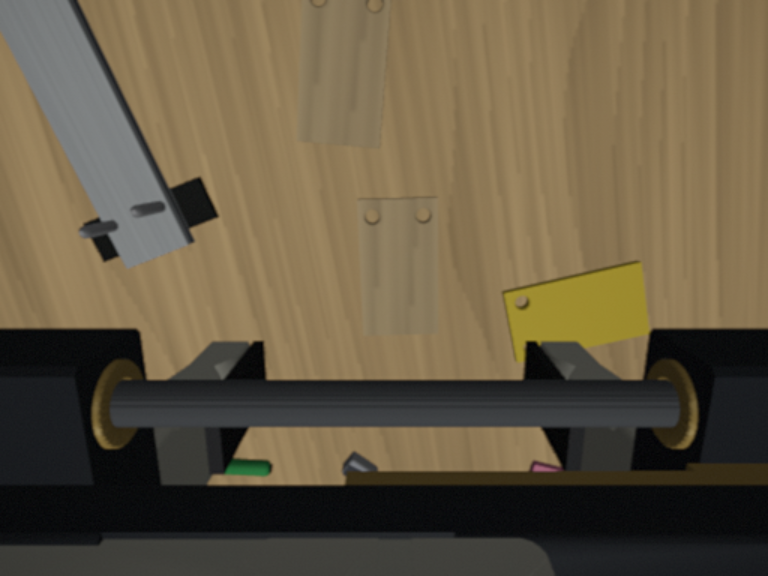

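```bash
cat > meas.py <<'E'
from h import *
import sys
# usage: meas.py npz tcpx tcpy yaw  pts: u,v in 1.5x view at z
def tool(I,P,t,yaw):
    y=np.radians(yaw); m=P[:2]-t; return np.array([m@[np.cos(y),np.sin(y)],m@[np.sin(y),-np.cos(y)]])*1000
E
python3 - <<'E'
from h import *; from meas import tool
I=dict(np.load('w6.npz')); cv2.imwrite('pics/b6.png',cv2.resize(I['p'][125:230,230:300],None,fx=7,fy=5.6,interpolation=cv2.INTER_CUBIC))
t=np.array([0.43037668,0.19002662])
for n,u,v in [('c',359,198),('c',437,197),('c',439,334),('c',360,335),('h',373,215),('h',423,214)]:
    P=onz(I,u/1.5,v/1.5,.007); print(n,P.round(4),tool(I,P,t,-99.65).round(1))
E
```

```text
c [0.4476 0.1446 0.007 ] [ 41.9 -24.6]
c [0.3943 0.1529 0.007 ] [42.7 29.4]
c [0.4073 0.2525 0.007 ] [-57.7  33.2]
c [0.4654 0.2435 0.007 ] [-58.6 -25.6]
h [0.4401 0.1577 0.007 ] [ 30.2 -15. ]
h [0.4056 0.1628 0.007 ] [31.  19.9]
```

View pics/b6.png

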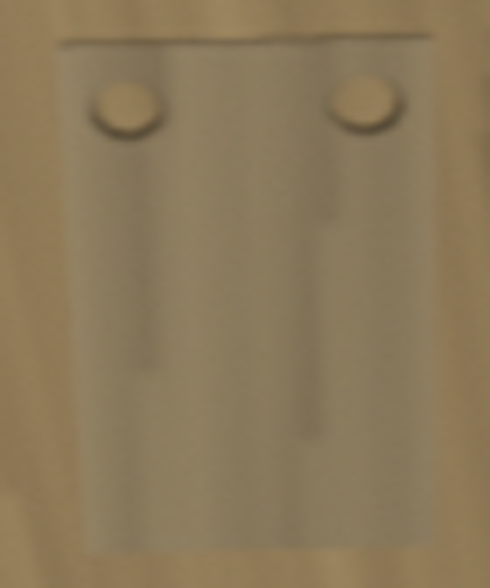

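```bash
python3 - <<'E'
from h import *
print(row([.4287,.200,.06],-98.7),row([.4287,.2,.002],-98.7))
E
```

```text
[-0.047, 0.016, 0.702, 0.0, 0.001, -0.011] [-0.047, 0.016, 0.992, 0.0, 0.001, -0.011]
```

Call:
apply_moves(moves=[[-0.047, 0.016, 0.25, 0, 0, -0.011], [-0.047, 0.016, 0.5, 0, 0, -0.011], [-0.047, 0.016, 0.7, 0, 0, -0.011], [-0.047, 0.016, 0.8, 0, 0, -0.011], [-0.047, 0.016, 0.9, 0, 0, -0.011], [-0.047, 0.016, 0.96, 0, 0, -0.011], [-0.047, 0.016, 0.985, 0, 0, -0.011], [-0.047, 0.016, 0.987, 0, 0, -0.011], [-0.047, 0.016, 0.987, 0, 0, -0.011]])

```text
time_s: 14.25
tcp_pos: [0.4291, 0.2004, 0.0036]
eef_rot: [-180.0, 0.1, -98.6]
contact_force: [0.2, 0.0, 0.5]
gripper_width: 0.0876
```

Call:
apply_moves(moves=[[0, 0, 0, 0, 0, 0], [0, 0, 0, 0, 0, 0], [0, 0, 0, 0, 0, 0], [0, 0, 0, 0, 0, 0]], hand=1, grip_force=25)

```text
time_s: 14.75
tcp_pos: [0.4291, 0.2004, 0.0037]
eef_rot: [-180.0, 0.1, -98.6]
contact_force: [-0.2, 0.0, 1.8]
gripper_width: 0.0556
```

Call:
apply_moves(moves=[[0, 0, -0.05, 0, 0, 0], [0, 0, -0.15, 0, 0, 0], [0, 0, -0.3, 0, 0, 0], [0, 0, -0.45, 0, 0, 0], [0, 0, -0.5, 0, 0, 0], [0, 0, -0.5, 0, 0, 0], [0, 0, -0.5, 0, 0, 0]])

```text
time_s: 15.62
tcp_pos: [0.4285, 0.1997, 0.1028]
eef_rot: [180.0, 0.0, -98.7]
contact_force: [-0.7, 0.0, -1.0]
gripper_width: 0.0555
```

```bash
python3 look.py w7
```

```text
[0.42846259 0.19967012 0.10269014] [ 1.79942876e+02  1.82679053e-02 -9.86495672e+01] 0.05519796022436239 [ 0.1 -0.6 -0.4]
```

View pics/w7.png

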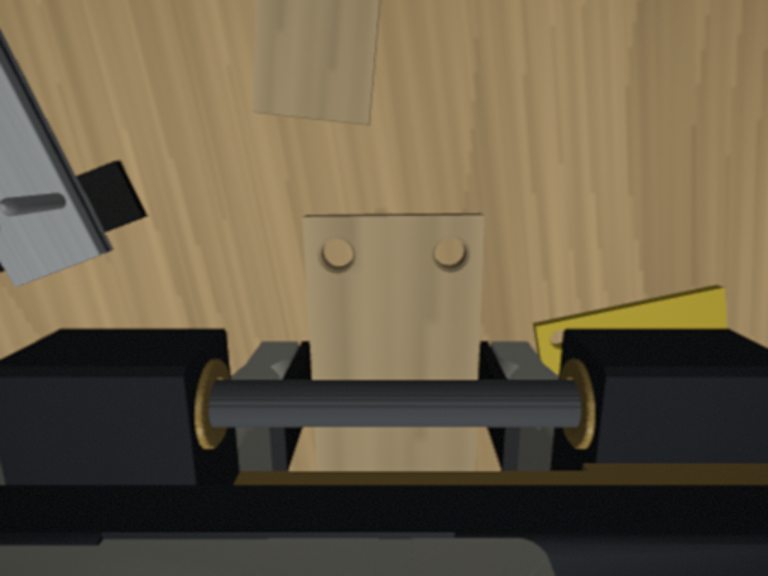

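```bash
python3 - <<'E'
from h import *; from meas import tool
I=dict(np.load('w7.npz')); cv2.imwrite('pics/b7.png',cv2.resize(I['p'][135:195,195:330],None,fx=5.5,fy=5.5,interpolation=cv2.INTER_CUBIC))
t=np.array([0.42846,0.19967])
for n,u,v in [('c',304,215),('c',482,214),('h',338,253),('h',450,252)]:
    P=onz(I,u/1.5,v/1.5,.106); print(n,P.round(4),tool(I,P,t,-98.65).round(1))
E
```

```text
c [0.4481 0.144  0.106 ] [ 52.1 -27.8]
c [0.394  0.1519 0.106 ] [52.5 26.9]
h [0.4399 0.1572 0.106 ] [ 40.3 -17.7]
h [0.4052 0.1621 0.106 ] [40.6 17.4]
```

View pics/b7.png

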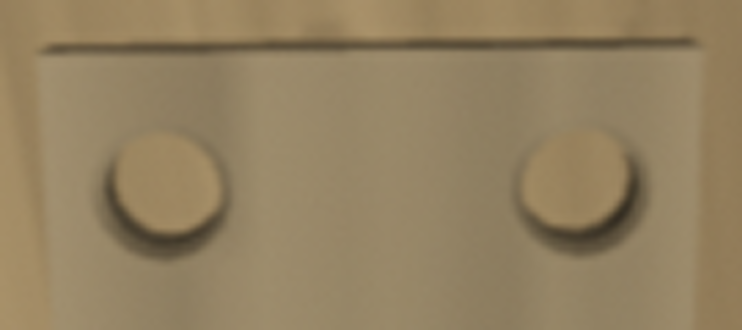

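```bash
python3 - <<'E'
from h import *
print(row([.49,.165,.12],-32))
E
```

```text
[0.125, -0.33, -0.087, 0.0, 0.001, -0.741]
```

Call:
apply_moves(moves=[[0.02, -0.05, -0.08, 0, 0, -0.11], [0.04, -0.1, -0.08, 0, 0, -0.22], [0.06, -0.15, -0.08, 0, 0, -0.33], [0.08, -0.2, -0.08, 0, 0, -0.44], [0.1, -0.25, -0.08, 0, 0, -0.55], [0.12, -0.3, -0.08, 0, 0, -0.66], [0.125, -0.33, -0.08, 0, 0, -0.74]])

```text
time_s: 16.55
tcp_pos: [0.4898, 0.1644, 0.1173]
eef_rot: [179.9, 0.1, -31.8]
contact_force: [-0.5, 0.7, -0.2]
gripper_width: 0.055
```

```bash
python3 - <<'E'
from h import *
print(row([.55,.13,.12],40))
E
```

```text
[0.346, -0.012, -0.014, 0.001, 0.002, -0.798]
```

Call:
apply_moves(moves=[[0.04, 0, -0.01, 0, 0, -0.11], [0.1, 0, -0.01, 0, 0, -0.22], [0.15, 0, -0.01, 0, 0, -0.33], [0.2, 0, -0.01, 0, 0, -0.44], [0.25, 0, -0.01, 0, 0, -0.55], [0.3, -0.01, -0.01, 0, 0, -0.66], [0.345, -0.012, -0.014, 0, 0, -0.78], [0.345, -0.012, -0.014, 0, 0, -0.8]])

```text
time_s: 17.55
tcp_pos: [0.5495, 0.1296, 0.1187]
eef_rot: [-179.9, 0.3, 40.2]
contact_force: [-0.7, -0.0, -0.0]
gripper_width: 0.0555
```

```bash
python3 - <<'E'
from h import *
print(row([.6051,.0913,.12],101.1))
E
```

```text
[0.089, 0.325, -0.007, -0.002, 0.002, -0.677]
```

Call:
apply_moves(moves=[[0.02, 0.06, 0, 0, 0, -0.11], [0.04, 0.12, 0, 0, 0, -0.22], [0.06, 0.18, 0, 0, 0, -0.33], [0.08, 0.24, 0, 0, 0, -0.44], [0.089, 0.3, 0, 0, 0, -0.55], [0.089, 0.325, 0, 0, 0, -0.66], [0.089, 0.325, 0, -0.002, 0.002, -0.677], [0.089, 0.325, 0, -0.002, 0.002, -0.677], [0.089, 0.325, 0, -0.002, 0.002, -0.677]])

```text
time_s: 18.68
tcp_pos: [0.6048, 0.0916, 0.1185]
eef_rot: [-179.9, 0.0, 101.0]
contact_force: [0.1, 0.7, 0.1]
gripper_width: 0.0552
```

```bash
python3 - <<'E'
from h import *
print(row([.6051,.0913,.08],101.1))
E
```

```text
[-0.002, 0.001, 0.192, -0.001, 0.0, -0.002]
```

Call:
apply_moves(moves=[[-0.002, 0.001, 0.1, -0.001, 0, -0.002], [-0.002, 0.001, 0.19, -0.001, 0, -0.002], [-0.002, 0.001, 0.19, -0.001, 0, -0.002], [-0.002, 0.001, 0.19, -0.001, 0, -0.002]])

```text
time_s: 19.18
tcp_pos: [0.6055, 0.0915, 0.0812]
eef_rot: [179.9, 0.0, 101.1]
contact_force: [0.4, 0.1, -0.4]
gripper_width: 0.0556
```

```bash
python3 look.py w8; python3 - <<'E'
from h import *
I=dict(np.load('w8.npz')); cv2.imwrite('pics/b8.png',cv2.resize(I['p'][125:200,190:335],None,fx=5.5,fy=5.5,interpolation=cv2.INTER_CUBIC))
E
```

```text
[0.60561298 0.09157021 0.081384  ] [1.79895980e+02 2.66670307e-03 1.01122778e+02] 0.05503574479112702 [ 0.3 -0.2 -0.6]
```

View pics/w8.png

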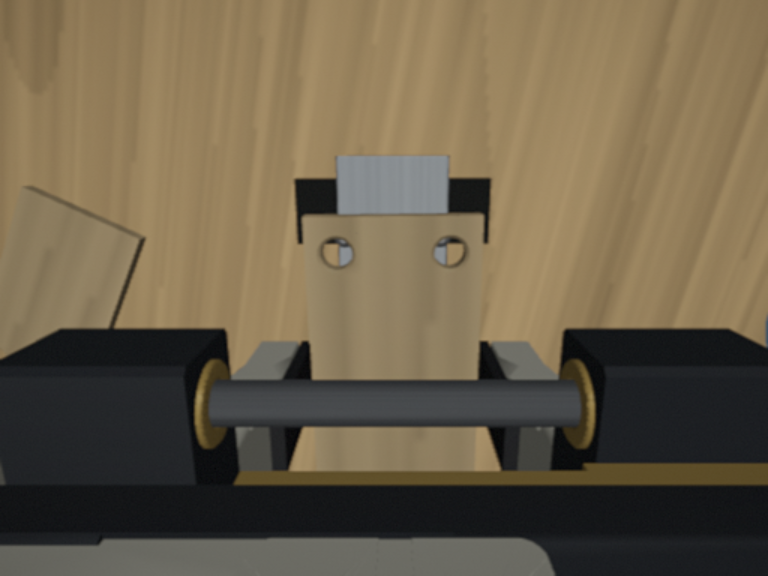

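View pics/b8.png

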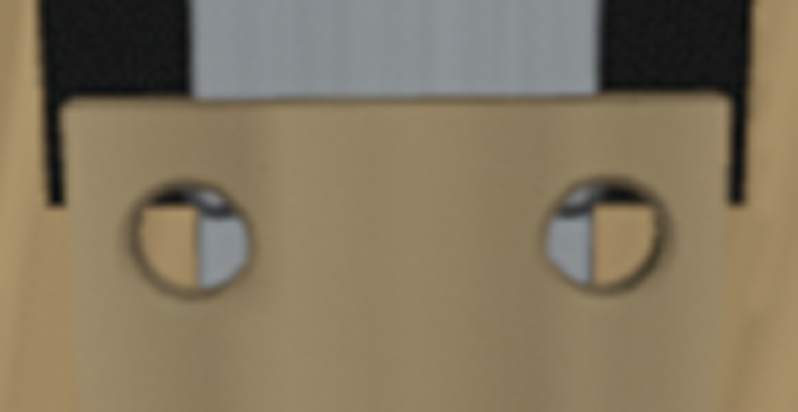

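```bash
python3 - <<'E'
from h import *; from meas import tool
I=dict(np.load('w8.npz'))
t=np.array([.6056,.09157])
H=[]
for u,v in [(224.3,167.9),(299.5,167.7)]:
    P=onz(I,u,v,.0814+.0035); H.append(P); print(P.round(4),tool(I,P,t,101.12).round(2))
m=(H[0]+H[1])/2; print(m)
# expected pixel of pin points under aligned
for z in (.055,.051,.02): 
  for s in (-.018,.018):
    c=np.array([.5972,.1301])+s*np.array([.9813,.1925]); u,v=proj(I,[*c,z]); print(z,s,(u-190+.5)*5.5,(v-125+.5)*5.5)
I7=dict(np.load('w7.npz'))
for z in (.055,.051,.02): 
  for s in (-.018,.018):
    c=m[:2]+s*np.array([.9813,.1925]); u,v=proj(I,[*c,z]); print('hole',z,s,(u-190+.5)*5.5,(v-125+.5)*5.5)
E
```

```text
[0.58   0.1274 0.0849] [ 40.05 -18.17]
[0.6145 0.1342 0.0849] [40.14 17.  ]
[0.59729627 0.13080234 0.0849    ]
0.055 -0.018 217.55956329066476 190.6302631866135
0.055 0.018 574.3808097765819 190.69553215685568
0.051 -0.018 221.2646849811067 184.5195926266963
0.051 0.018 570.7829177916466 184.58634000535153
0.02 -0.018 245.54014091578654 144.48330602070212
0.02 0.018 547.2083029930843 144.55683041886664
hole 0.055 -0.018 219.66986934491604 184.02261360926016
hole 0.055 0.018 576.8216974940044 184.0910524850907
hole 0.051 -0.018 223.33512454406497 178.04177023814339
hole 0.051 0.018 573.1705395377642 178.11156410663412
hole 0.02 -0.018 247.34592961473405 138.86172504635547
hole 0.02 0.018 549.2503429382909 138.93754334631979
```

```bash
python3 - <<'E'
from h import *
print(row([.6054,.0909,.046],101.1))
E
```

```text
[-0.003, -0.002, 0.177, 0.001, 0.0, 0.0]
```

Call:
apply_moves(moves=[[-0.003, -0.002, 0.05, 0.001, 0, 0], [-0.003, -0.002, 0.1, 0.001, 0, 0], [-0.003, -0.002, 0.125, 0.001, 0, 0], [-0.003, -0.002, 0.145, 0.001, 0, 0], [-0.003, -0.002, 0.165, 0.001, 0, 0], [-0.003, -0.002, 0.18, 0.001, 0, 0], [-0.003, -0.002, 0.18, 0.001, 0, 0]])

```text
time_s: 20.1
tcp_pos: [0.6053, 0.0909, 0.0452]
eef_rot: [-180.0, 0.0, 101.1]
contact_force: [-0.3, -0.1, -0.7]
gripper_width: 0.055
```

```bash
python3 look.py w9; python3 - <<'E'
from h import *
print(row([.6054,.0909,.0235],101.1))
I=dict(np.load('w9.npz')); cv2.imwrite('pics/b9.png',cv2.resize(I['p'][125:200,190:335],None,fx=5.5,fy=5.5,interpolation=cv2.INTER_CUBIC))
E
```

```text
[0.60544084 0.09091621 0.04537632] [1.79987151e+02 5.21128563e-03 1.01124425e+02] 0.05529693914068879 [-0.9  0.7 -0.4]
[-0.0, -0.0, 0.109, 0.0, 0.0, 0.0]
```

View pics/b9.png

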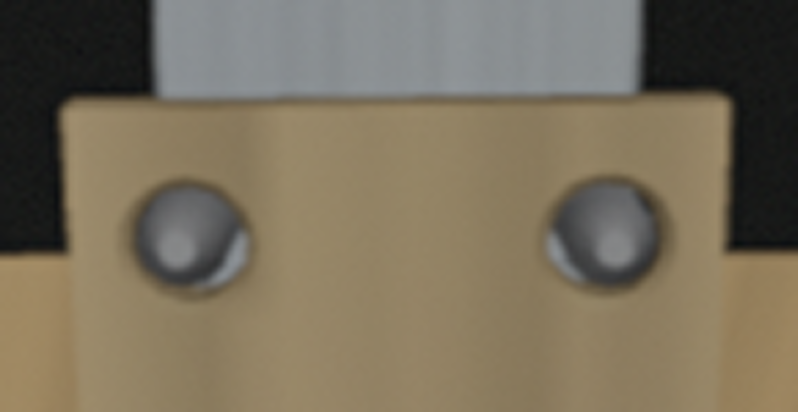

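Call:
apply_moves(moves=[[0, 0, 0.03, 0, 0, 0], [0, 0, 0.06, 0, 0, 0], [0, 0, 0.09, 0, 0, 0], [0, 0, 0.108, 0, 0, 0], [0, 0, 0.108, 0, 0, 0], [0, 0, 0.108, 0, 0, 0]])

```text
time_s: 20.9
tcp_pos: [0.6054, 0.0909, 0.0237]
eef_rot: [180.0, 0.0, 101.1]
contact_force: [0.0, -0.2, 1.3]
gripper_width: 0.055
```

Call:
apply_moves(moves=[[0, 0, 0, 0, 0, 0], [0, 0, 0, 0, 0, 0], [0, 0, 0, 0, 0, 0], [0, 0, 0, 0, 0, 0]], hand=-0.7)

```text
time_s: 21.4
tcp_pos: [0.6054, 0.0909, 0.0238]
eef_rot: [180.0, 0.0, 101.1]
contact_force: [0.1, 0.5, -0.6]
gripper_width: 0.0741
```

Call:
apply_moves(moves=[[0, 0, -0.2, 0, 0, 0], [0, 0, -0.4, 0, 0, 0], [0, 0, -0.6, 0, 0, 0], [0, 0, -0.8, 0, 0, 0], [0, 0, -0.88, 0, 0, 0], [0, 0, -0.88, 0, 0, 0], [0, 0, -0.88, 0, 0, 0]])

```text
time_s: 22.28
tcp_pos: [0.6045, 0.0907, 0.1981]
eef_rot: [-179.9, 0.0, 101.1]
contact_force: [-0.3, -0.4, -0.7]
gripper_width: 0.0748
```

```bash
python3 look.py w10; python3 - <<'E'
from h import *
p,_=imaging.capture('scene'); cv2.imwrite('pics/s10.png',cv2.resize(p[130:300,195:405],None,fx=3.8,fy=3.5))
E
```

```text
[0.6045259  0.09063426 0.19794978] [-1.79852567e+02  2.49894295e-02  1.01112754e+02] 0.07460256677934207 [-0.4 -1.2 -0.1]
```

View pics/w10.png

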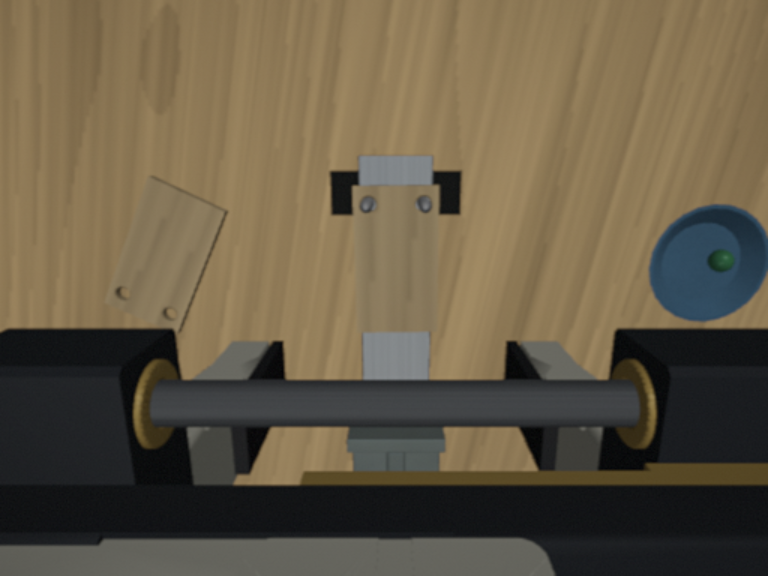

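View pics/s10.png

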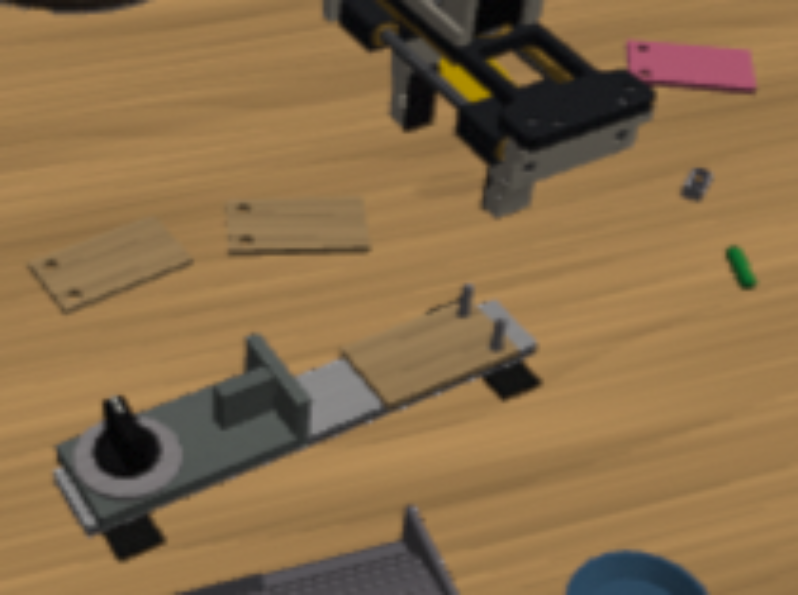

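```bash
python3 - <<'E'
from h import *
print(row([.54,.08,.2],20))
E
```

```text
[0.01, -0.327, -0.009, -0.001, 0.001, 0.901]
```

Call:
apply_moves(moves=[[0, -0.04, 0, 0, 0, 0.11], [0, -0.08, 0, 0, 0, 0.22], [0, -0.12, 0, 0, 0, 0.33], [0, -0.16, 0, 0, 0, 0.44], [0, -0.2, 0, 0, 0, 0.55], [0, -0.24, 0, 0, 0, 0.66], [0, -0.28, 0, 0, 0, 0.77], [0.01, -0.32, 0, 0, 0, 0.88], [0.01, -0.32, 0, 0, 0, 0.9]], hand=-1)

```text
time_s: 23.5
tcp_pos: [0.5408, 0.0801, 0.1974]
eef_rot: [180.0, 0.2, 20.1]
contact_force: [-0.2, 0.7, -0.2]
gripper_width: 0.0873
```

```bash
python3 - <<'E'
from h import *
print(row([.45,.06,.2],-67))
E
```

```text
[-0.461, -0.062, -0.011, 0.002, 0.002, 0.968]
```

Call:
apply_moves(moves=[[-0.05, 0, 0, 0, 0, 0.11], [-0.1, 0, 0, 0, 0, 0.22], [-0.15, -0.01, 0, 0, 0, 0.33], [-0.2, -0.02, 0, 0, 0, 0.44], [-0.25, -0.03, 0, 0, 0, 0.55], [-0.3, -0.04, 0, 0, 0, 0.66], [-0.36, -0.05, 0, 0, 0, 0.77], [-0.42, -0.06, 0, 0, 0, 0.88], [-0.46, -0.06, 0, 0, 0, 0.97], [-0.46, -0.06, 0, 0, 0, 0.97]])

```text
time_s: 24.75
tcp_pos: [0.4502, 0.0597, 0.1976]
eef_rot: [179.7, -0.0, -67.0]
contact_force: [-0.2, 1.2, -0.1]
gripper_width: 0.0876
```

```bash
python3 - <<'E'
from h import *
print(row([.44,.05,.2],-104))
E
```

```text
[0.025, 0.066, -0.012, 0.003, -0.001, 0.411]
```

Call:
apply_moves(moves=[[0.01, 0.02, -0.01, 0, 0, 0.11], [0.015, 0.04, -0.01, 0, 0, 0.22], [0.02, 0.06, -0.01, 0, 0, 0.33], [0.025, 0.066, -0.012, 0.003, -0.001, 0.41], [0.025, 0.066, -0.012, 0.003, -0.001, 0.41], [0.025, 0.066, -0.012, 0.003, -0.001, 0.41]])

```text
time_s: 25.5
tcp_pos: [0.4403, 0.05, 0.1999]
eef_rot: [-180.0, -0.0, -103.6]
contact_force: [0.2, 0.8, -0.2]
gripper_width: 0.0876
```

```bash
python3 look.py w11
```

```text
[0.44020661 0.05000918 0.19985203] [-1.79988989e+02 -6.27368006e-04 -1.03665532e+02] 0.08776057229914858 [ 0.1  0.2 -0.2]
```

View pics/w11.png

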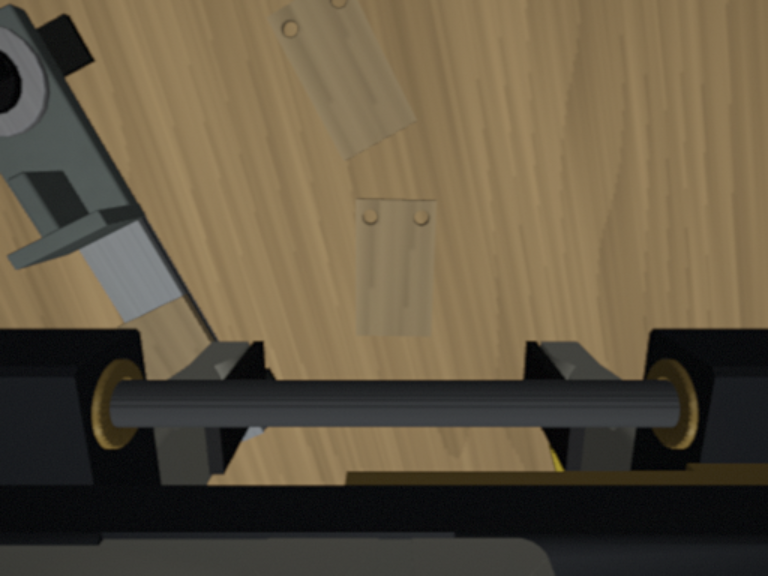

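```bash
cat >> meas.py <<'E'
def board(n,t,yaw,cs,hs,z=.007):
    I=dict(np.load(n+'.npz')); C=[onz(I,u/1.5,v/1.5,z) for u,v in cs]; H=[onz(I,u/1.5,v/1.5,z) for u,v in hs]
    for P in C+H: print(P[:2].round(4),tool(I,P,t,yaw).round(1))
    a=lambda P,Q: np.degrees(np.arctan2(*(P-Q)[[1,0]][:2]))
    w=H[1]-H[0]; an=[np.degrees(np.arctan2(-w[0],w[1]))]
    n=lambda d: np.degrees(np.arctan2(d[1],d[0]))
    print('long',n(C[0]-C[3]),n(C[1]-C[2]),'hole edge normal',n([w[1],-w[0]]),n([-w[1],w[0]]),'centre',np.mean(C,0))
E
python3 - <<'E'
from meas import *
board('w11',np.array([.44021,.05001]),-103.67,[(357,199),(436,201),(431,336),(357,334)],[(370.5,217),(422,217)])
print(row([.44,.057,.003],-104))
E
```

```text
[0.4559 0.0036] [ 41.3 -26.2]
[0.4031 0.0178] [40.1 28.5]
[0.4279 0.1138] [-59.  27.]
[0.481  0.0993] [-57.6 -27.9]
[0.4499 0.0179] [ 29. -17.]
[0.4149 0.0263] [29.  18.9]
long -104.68418921670984 -104.5057809045602 hole edge normal 76.41865995510166 -103.58134004489834 centre [0.44196187 0.05864022 0.007     ]
[-0.034, 0.009, 0.984, -0.0, -0.0, 0.004]
```

```bash
python3 - <<'E'
from meas import *
print(row([.4424,.060,.003],-104.2))
E
```

```text
[-0.051, 0.001, 0.984, -0.0, -0.0, 0.006]
```

Call:
apply_moves(moves=[[-0.051, 0.001, 0.25, 0, 0, 0.006], [-0.051, 0.001, 0.5, 0, 0, 0.006], [-0.051, 0.001, 0.7, 0, 0, 0.006], [-0.051, 0.001, 0.8, 0, 0, 0.006], [-0.051, 0.001, 0.9, 0, 0, 0.006], [-0.051, 0.001, 0.96, 0, 0, 0.006], [-0.051, 0.001, 0.984, 0, 0, 0.006], [-0.051, 0.001, 0.986, 0, 0, 0.006], [-0.051, 0.001, 0.986, 0, 0, 0.006]])

```text
time_s: 26.68
tcp_pos: [0.4429, 0.0602, 0.0032]
eef_rot: [-179.9, 0.0, -104.2]
contact_force: [-0.0, 0.2, -0.2]
gripper_width: 0.0873
```

Call:
apply_moves(moves=[[0, 0, 0, 0, 0, 0], [0, 0, 0, 0, 0, 0], [0, 0, 0, 0, 0, 0], [0, 0, 0, 0, 0, 0]], hand=1, grip_force=25)

```text
time_s: 27.18
tcp_pos: [0.443, 0.0602, 0.0033]
eef_rot: [-179.9, 0.1, -104.2]
contact_force: [-1.2, 0.9, 0.7]
gripper_width: 0.0552
```

Call:
apply_moves(moves=[[0, 0, -0.05, 0, 0, 0], [0, 0, -0.15, 0, 0, 0], [0, 0, -0.3, 0, 0, 0], [0, 0, -0.45, 0, 0, 0], [0, 0, -0.55, 0, 0, 0], [0, 0, -0.58, 0, 0, 0]])

```text
time_s: 27.92
tcp_pos: [0.4434, 0.0605, 0.121]
eef_rot: [-179.8, 0.2, -104.2]
contact_force: [-0.1, -0.2, -1.0]
gripper_width: 0.0552
```

```bash
python3 - <<'E'
from h import *
print(row([.48,.065,.12],-20))
E
```

```text
[-0.067, -0.172, 0.006, -0.003, 0.0, -0.935]
```

Call:
apply_moves(moves=[[-0.01, -0.02, 0, 0, 0, -0.11], [-0.02, -0.04, 0, 0, 0, -0.22], [-0.02, -0.06, 0, 0, 0, -0.33], [-0.03, -0.08, 0, 0, 0, -0.44], [-0.04, -0.1, 0, 0, 0, -0.55], [-0.05, -0.12, 0, 0, 0, -0.66], [-0.06, -0.15, 0, 0, 0, -0.77], [-0.067, -0.17, 0, 0, 0, -0.88], [-0.067, -0.17, 0, 0, 0, -0.93]])

```text
time_s: 29.05
tcp_pos: [0.4794, 0.065, 0.1204]
eef_rot: [-179.9, -0.1, -20.3]
contact_force: [0.2, -0.7, -1.2]
gripper_width: 0.055
```

```bash
python3 - <<'E'
from h import *
print(row([.57,.08,.12],60))
E
```

```text
[0.399, -0.227, 0.003, -0.0, -0.002, -0.892]
```

Call:
apply_moves(moves=[[0.05, -0.03, 0, 0, 0, -0.11], [0.1, -0.06, 0, 0, 0, -0.22], [0.15, -0.09, 0, 0, 0, -0.33], [0.2, -0.12, 0, 0, 0, -0.44], [0.25, -0.15, 0, 0, 0, -0.55], [0.3, -0.18, 0, 0, 0, -0.66], [0.35, -0.2, 0, 0, 0, -0.77], [0.4, -0.22, 0, 0, 0, -0.88]])

```text
time_s: 30.05
tcp_pos: [0.5694, 0.0784, 0.1197]
eef_rot: [180.0, -0.1, 59.3]
contact_force: [-0.4, 0.8, -0.5]
gripper_width: 0.0555
```

```bash
python3 - <<'E'
from h import *
print(row([.605,.091,.085],101.1))
E
```

```text
[0.145, 0.121, 0.174, 0.0, -0.001, -0.465]
```

Call:
apply_moves(moves=[[0.04, 0.03, 0, 0, 0, -0.11], [0.08, 0.06, 0, 0, 0, -0.22], [0.12, 0.09, 0, 0, 0, -0.33], [0.145, 0.12, 0, 0, 0, -0.44], [0.145, 0.121, 0.05, 0, -0.001, -0.465], [0.145, 0.121, 0.12, 0, -0.001, -0.465], [0.145, 0.121, 0.174, 0, -0.001, -0.465], [0.145, 0.121, 0.174, 0, -0.001, -0.465], [0.145, 0.121, 0.174, 0, -0.001, -0.465]])

```text
time_s: 31.18
tcp_pos: [0.6052, 0.091, 0.0851]
eef_rot: [180.0, 0.0, 101.1]
contact_force: [0.2, 0.1, -0.4]
gripper_width: 0.0554
```

```bash
python3 look.py w12; python3 - <<'E'
from h import *
I=dict(np.load('w12.npz')); cv2.imwrite('pics/b12.png',cv2.resize(I['p'][125:200,190:335],None,fx=5.5,fy=5.5,interpolation=cv2.INTER_CUBIC))
E
```

```text
[0.60536812 0.09104986 0.08534665] [1.79935139e+02 4.15097082e-02 1.01100103e+02] 0.05548312727077106 [-0.6  0.2 -1.1]
```

View pics/b12.png

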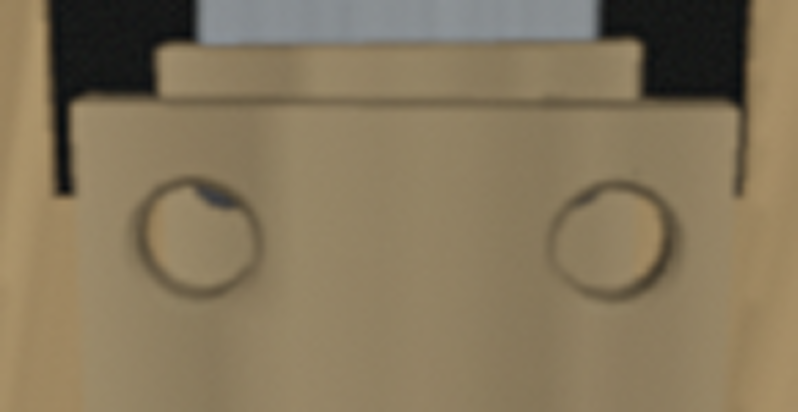

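View pics/w12.png

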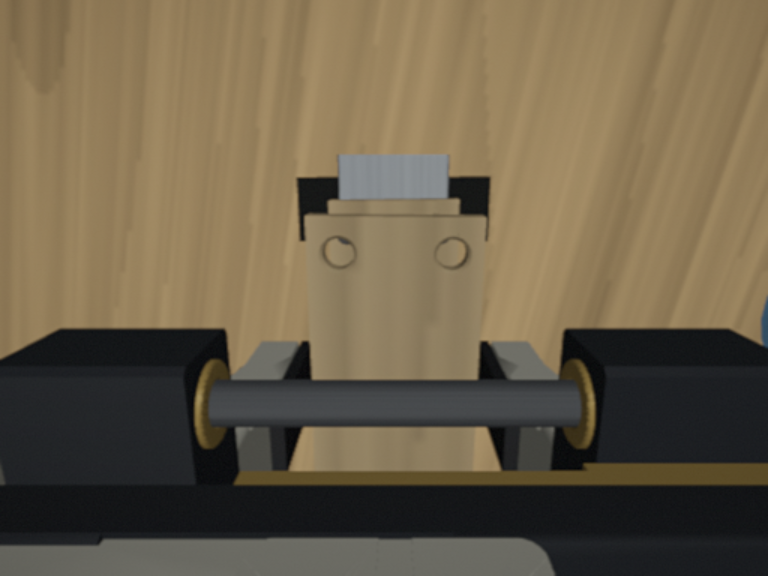

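```bash
cat >> meas.py <<'E'
def held(n,hs,ref=(40.09,-0.585),reft=(.6054,.0909)):
    I=dict(np.load(n+'.npz')); t,R,s=pose(); yaw=s['eef_rot'][2]
    P=[onz(I,190+(a+.5)/5.5-.5,125+(b+.5)/5.5-.5,t[2]+.0035) for a,b in hs]
    q=[tool(I,p,t[:2],yaw) for p in P]; m=np.mean(q,0); print(q,m,'slope',(q[1]-q[0])/np.linalg.norm(q[1]-q[0]))
    d=(np.array(ref)-m)/1000; y=np.radians(101.1)
    tgt=np.array(reft)+d[0]*np.array([np.cos(y),np.sin(y)])+d[1]*np.array([np.sin(y),-np.cos(y)]); print('target',tgt); return tgt
E
python3 - <<'E'
from meas import *
held('w8',[(191,238),(604.5,237)])
g=held('w12',[(200,238),(613.5,240)])
print(row([*g,.053],101.1))
E
```

```text
[array([ 41.26147943, -17.39301754]), array([41.34882676, 16.86793283])] [41.30515309 -0.26254235] slope [0.00254946 0.99999675]
target [0.60531752 0.0896455 ]
[array([ 40.07088047, -17.40029232]), array([39.89585199, 17.75982754])] [39.98336623  0.17976761] slope [-0.00497798  0.99998761]
target [0.60462901 0.0908574 ]
[-0.0, -0.004, 0.162, 0.001, 0.0, 0.0]
```

Call:
apply_moves(moves=[[0, -0.004, 0.05, 0.001, 0, 0], [0, -0.004, 0.1, 0.001, 0, 0], [0, -0.004, 0.12, 0.001, 0, 0], [0, -0.004, 0.14, 0.001, 0, 0], [0, -0.004, 0.165, 0.001, 0, 0], [0, -0.004, 0.19, 0.001, 0, 0], [0, -0.004, 0.19, 0.001, 0, 0]])

```text
time_s: 32.1
tcp_pos: [0.6044, 0.0908, 0.0469]
eef_rot: [-179.9, 0.0, 101.1]
contact_force: [-0.6, -0.3, -0.5]
gripper_width: 0.0553
```

```bash
python3 look.py w13; python3 - <<'E'
from h import *
print(row([.6046,.0909,.0302],101.1))
I=dict(np.load('w13.npz')); cv2.imwrite('pics/b13.png',cv2.resize(I['p'][125:200,190:335],None,fx=5.5,fy=5.5,interpolation=cv2.INTER_CUBIC))
E
```

```text
[0.60454491 0.09082654 0.04719156] [-1.79956491e+02  4.72715744e-02  1.01103002e+02] 0.05490443562600317 [-0.4  0.2 -0.5]
[0.0, 0.0, 0.085, -0.0, 0.001, 0.0]
```

View pics/b13.png

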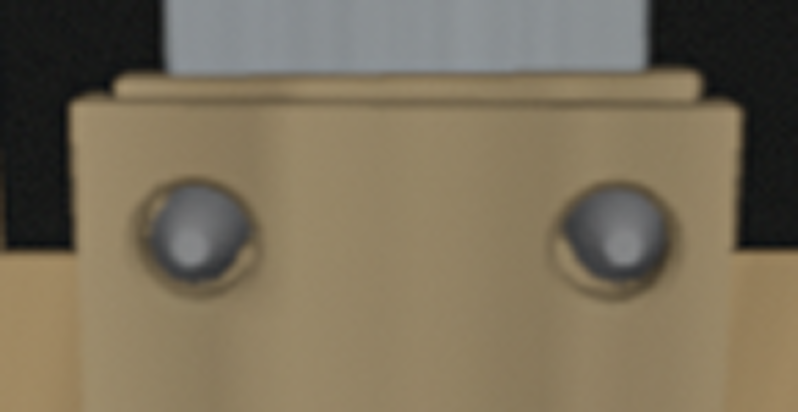

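Pins are inside both holes, with no contact force. I'll lower it and release.

Call:
apply_moves(moves=[[0, 0, 0.03, 0, 0, 0], [0, 0, 0.06, 0, 0, 0], [0, 0, 0.085, 0, 0, 0], [0, 0, 0.085, 0, 0, 0], [0, 0, 0.085, 0, 0, 0]])

```text
time_s: 32.78
tcp_pos: [0.6045, 0.0908, 0.0301]
eef_rot: [-179.9, 0.1, 101.1]
contact_force: [-1.0, 0.3, 1.2]
gripper_width: 0.0554
```

Call:
apply_moves(moves=[[0, 0, 0, 0, 0, 0], [0, 0, 0, 0, 0, 0], [0, 0, 0, 0, 0, 0], [0, 0, 0, 0, 0, 0]], hand=-0.7)

```text
time_s: 33.28
tcp_pos: [0.6045, 0.0908, 0.0301]
eef_rot: [-179.9, 0.1, 101.1]
contact_force: [0.3, 0.2, 0.7]
gripper_width: 0.0742
```

Call:
apply_moves(moves=[[0, 0, -0.2, 0, 0, 0], [0, 0, -0.4, 0, 0, 0], [0, 0, -0.6, 0, 0, 0], [0, 0, -0.8, 0, 0, 0], [0, 0, -0.86, 0, 0, 0], [0, 0, -0.86, 0, 0, 0], [0, 0, -0.86, 0, 0, 0]])

```text
time_s: 34.15
tcp_pos: [0.6038, 0.0908, 0.2005]
eef_rot: [-179.8, 0.1, 101.1]
contact_force: [0.1, 0.1, -0.1]
gripper_width: 0.0743
```

```bash
python3 look.py w14; python3 - <<'E'
from h import *
p,_=imaging.capture('scene'); cv2.imwrite('pics/s14.png',cv2.resize(p[130:300,195:405],None,fx=3.8,fy=3.5))
print(row([.54,.04,.2],12))
E
```

```text
[0.6037917  0.09071702 0.20038462] [-1.79794749e+02  6.90152033e-02  1.01093573e+02] 0.0744178558815256 [ 0.8  0.3 -0.7]
[-0.187, -0.362, 0.004, -0.001, 0.002, 0.99]
```

View pics/w14.png

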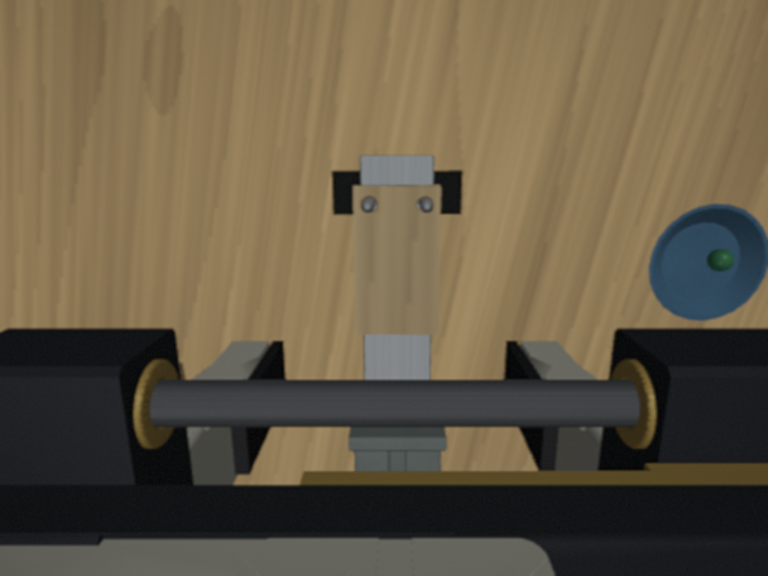

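View pics/s14.png

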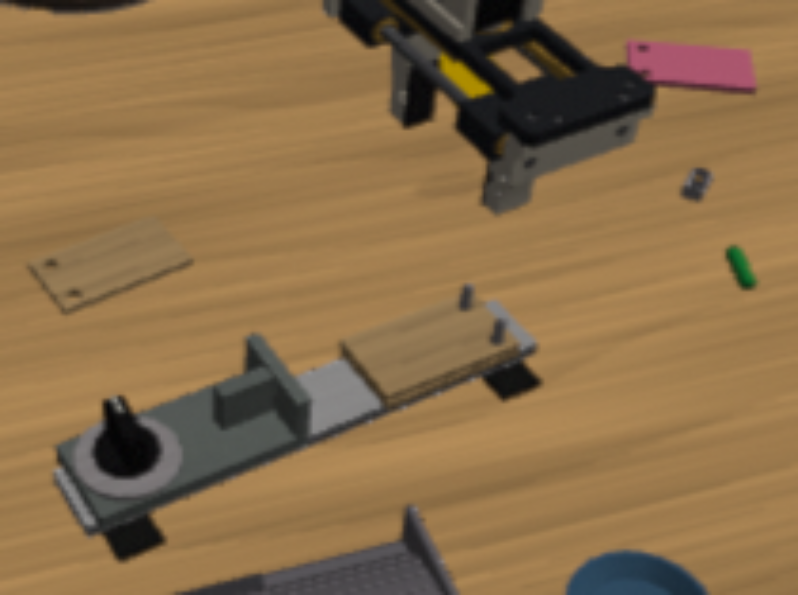

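Two boards are stacked and seated. The third is still in its original place.

Call:
apply_moves(moves=[[-0.02, -0.04, 0, 0, 0, 0.11], [-0.04, -0.08, 0, 0, 0, 0.22], [-0.06, -0.12, 0, 0, 0, 0.33], [-0.08, -0.16, 0, 0, 0, 0.44], [-0.1, -0.2, 0, 0, 0, 0.55], [-0.12, -0.24, 0, 0, 0, 0.66], [-0.15, -0.28, 0, 0, 0, 0.77], [-0.17, -0.32, 0, 0, 0, 0.88], [-0.187, -0.36, 0, 0, 0, 0.99], [-0.187, -0.36, 0, 0, 0, 0.99]], hand=-1)

```text
time_s: 35.5
tcp_pos: [0.5399, 0.0398, 0.2001]
eef_rot: [179.9, 0.3, 12.0]
contact_force: [0.3, 0.6, -0.1]
gripper_width: 0.0875
```

```bash
python3 - <<'E'
from h import *
print(row([.44,-.085,.2],-74))
E
```

```text
[-0.619, 0.506, 0.004, 0.003, 0.002, 0.956]
```

Call:
apply_moves(moves=[[-0.06, 0.05, 0, 0, 0, 0.11], [-0.13, 0.1, 0, 0, 0, 0.22], [-0.2, 0.16, 0, 0, 0, 0.33], [-0.27, 0.22, 0, 0, 0, 0.44], [-0.34, 0.28, 0, 0, 0, 0.55], [-0.41, 0.34, 0, 0, 0, 0.66], [-0.48, 0.4, 0, 0, 0, 0.77], [-0.55, 0.46, 0, 0, 0, 0.88], [-0.62, 0.506, 0.004, 0.003, 0.002, 0.956], [-0.62, 0.506, 0.004, 0.003, 0.002, 0.956], [-0.62, 0.506, 0.004, 0.003, 0.002, 0.956], [-0.62, 0.506, 0.004, 0.003, 0.002, 0.956]])

```text
time_s: 37.0
tcp_pos: [0.4402, -0.0846, 0.1999]
eef_rot: [180.0, -0.0, -73.8]
contact_force: [0.4, 0.0, -1.1]
gripper_width: 0.0877
```

```bash
python3 look.py w15
```

```text
[ 0.44016484 -0.08465968  0.19995432] [-1.79999438e+02 -1.79840282e-02 -7.38666357e+01] 0.08792279165480062 [-0.   0.8 -0.2]
```

View pics/w15.png

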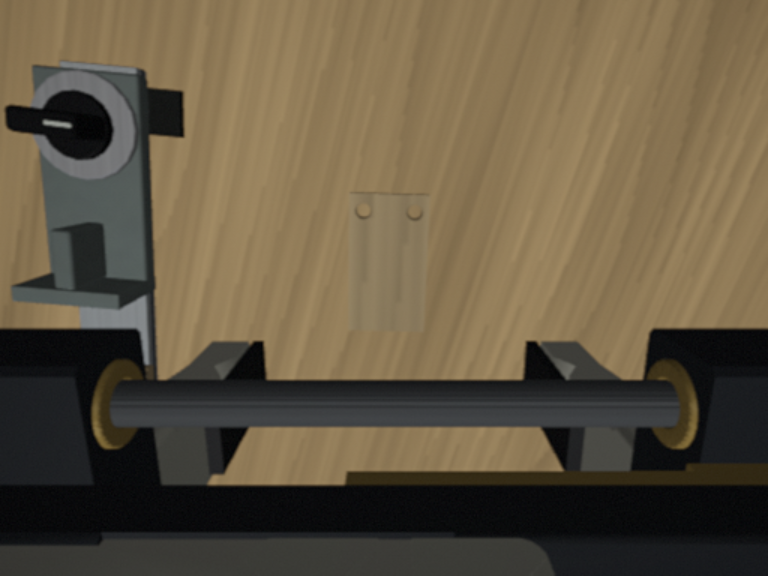

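```bash
python3 - <<'E'
from meas import *
board('w15',np.array([.44016,-.08466]),-73.87,[(349,193),(428.5,194),(424.5,332),(347,331)],[(363.5,211),(415,212)])
E
```

```text
[ 0.483  -0.1198] [ 45.7 -31.4]
[ 0.4301 -0.1344] [45.  23.4]
[ 0.4032 -0.0374] [-55.7  22.3]
[ 0.4586 -0.0221] [-55.  -35.1]
[ 0.4701 -0.1107] [ 33.3 -21.6]
[ 0.4355 -0.12  ] [32.7 14.3]
long -75.9898021088999 -74.5003499723045 hole edge normal 105.08045440523667 -74.91954559476335 centre [ 0.44374443 -0.07843317  0.007     ]
```

```bash
python3 - <<'E'
from meas import *
print(row([.4431,-.077,.003],-75))
E
```

```text
[-0.033, -0.025, 0.985, -0.0, -0.0, 0.013]
```

Call:
apply_moves(moves=[[-0.033, -0.025, 0.25, 0, 0, 0.013], [-0.033, -0.025, 0.5, 0, 0, 0.013], [-0.033, -0.025, 0.7, 0, 0, 0.013], [-0.033, -0.025, 0.8, 0, 0, 0.013], [-0.033, -0.025, 0.9, 0, 0, 0.013], [-0.033, -0.025, 0.96, 0, 0, 0.013], [-0.033, -0.025, 0.985, 0, 0, 0.013], [-0.033, -0.025, 0.987, 0, 0, 0.013], [-0.033, -0.025, 0.987, 0, 0, 0.013]])

```text
time_s: 38.17
tcp_pos: [0.4436, -0.0769, 0.0031]
eef_rot: [-179.9, -0.0, -75.0]
contact_force: [0.1, 0.5, 0.2]
gripper_width: 0.0872
```

Call:
apply_moves(moves=[[0, 0, 0, 0, 0, 0], [0, 0, 0, 0, 0, 0], [0, 0, 0, 0, 0, 0], [0, 0, 0, 0, 0, 0]], hand=1, grip_force=25)

```text
time_s: 38.67
tcp_pos: [0.4436, -0.0769, 0.0032]
eef_rot: [-179.9, -0.0, -75.0]
contact_force: [-1.1, -0.3, 2.8]
gripper_width: 0.0555
```

Call:
apply_moves(moves=[[0, 0, -0.05, 0, 0, 0], [0, 0, -0.15, 0, 0, 0], [0, 0, -0.3, 0, 0, 0], [0, 0, -0.45, 0, 0, 0], [0, 0, -0.55, 0, 0, 0], [0, 0, -0.58, 0, 0, 0]])

```text
time_s: 39.42
tcp_pos: [0.4442, -0.0767, 0.1209]
eef_rot: [-179.8, -0.0, -75.0]
contact_force: [-0.0, 0.6, -1.2]
gripper_width: 0.0554
```

```bash
python3 - <<'E'
from h import *
print(row([.50,-.02,.12],12))
E
```

```text
[-0.202, -0.343, 0.006, -0.002, -0.002, -0.967]
```

Call:
apply_moves(moves=[[-0.02, -0.04, 0, 0, 0, -0.11], [-0.04, -0.08, 0, 0, 0, -0.22], [-0.06, -0.12, 0, 0, 0, -0.33], [-0.08, -0.16, 0, 0, 0, -0.44], [-0.1, -0.2, 0, 0, 0, -0.55], [-0.13, -0.24, 0, 0, 0, -0.66], [-0.16, -0.28, 0, 0, 0, -0.77], [-0.2, -0.34, 0, 0, 0, -0.88], [-0.2, -0.34, 0, 0, 0, -0.96]])

```text
time_s: 40.55
tcp_pos: [0.4996, -0.02, 0.1204]
eef_rot: [180.0, -0.2, 11.7]
contact_force: [-0.6, 0.9, -0.2]
gripper_width: 0.0552
```

```bash
python3 - <<'E'
from h import *
print(row([.604,.091,.12],98))
E
```

```text
[0.624, -0.438, 0.003, 0.002, -0.001, -0.959]
```

Call:
apply_moves(moves=[[0.07, -0.05, 0, 0, 0, -0.11], [0.14, -0.1, 0, 0, 0, -0.22], [0.21, -0.15, 0, 0, 0, -0.33], [0.28, -0.2, 0, 0, 0, -0.44], [0.35, -0.25, 0, 0, 0, -0.55], [0.42, -0.3, 0, 0, 0, -0.66], [0.5, -0.35, 0, 0, 0, -0.77], [0.58, -0.4, 0, 0, 0, -0.88], [0.624, -0.438, 0, 0, 0, -0.96], [0.624, -0.438, 0, 0.002, -0.001, -0.96]])

```text
time_s: 41.8
tcp_pos: [0.6038, 0.0913, 0.1196]
eef_rot: [-179.9, -0.0, 98.1]
contact_force: [0.0, -0.4, -1.1]
gripper_width: 0.0555
```

```bash
python3 - <<'E'
from h import *
print(row([.605,.091,.085],101.1))
E
```

```text
[-0.002, 0.006, 0.173, -0.001, -0.0, -0.034]
```

Call:
apply_moves(moves=[[-0.002, 0.006, 0.06, -0.001, 0, -0.034], [-0.002, 0.006, 0.12, -0.001, 0, -0.034], [-0.002, 0.006, 0.173, -0.001, 0, -0.034], [-0.002, 0.006, 0.173, -0.001, 0, -0.034], [-0.002, 0.006, 0.173, -0.001, 0, -0.034]])

```text
time_s: 42.42
tcp_pos: [0.6052, 0.0911, 0.0853]
eef_rot: [-180.0, -0.0, 101.1]
contact_force: [0.2, -0.2, 0.2]
gripper_width: 0.0552
```

```bash
python3 look.py w16; python3 - <<'E'
from h import *
I=dict(np.load('w16.npz')); cv2.imwrite('pics/b16.png',cv2.resize(I['p'][125:200,190:335],None,fx=5.5,fy=5.5,interpolation=cv2.INTER_CUBIC))
E
```

```text
[0.60526825 0.09113584 0.08546958] [ 1.79979116e+02 -3.26806888e-02  1.01100591e+02] 0.054946837513324756 [0.  0.7 0.3]
```

View pics/b16.png

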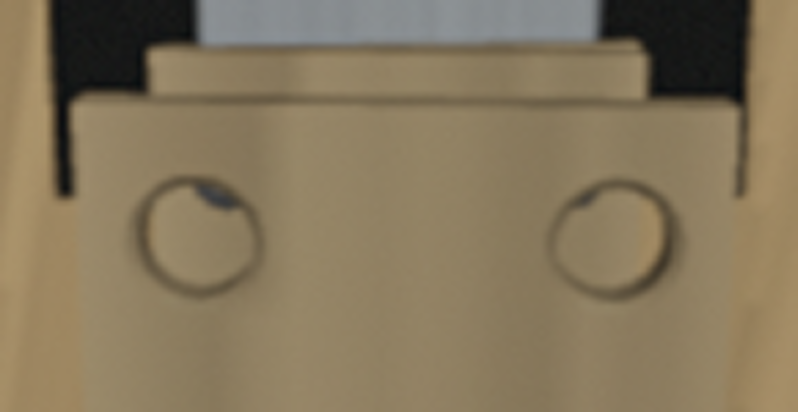

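```bash
python3 - <<'E'
from h import *
print(row([.6046,.0909,.047],101.1))
E
```

```text
[-0.001, -0.004, 0.192, 0.0, -0.0, 0.0]
```

Call:
apply_moves(moves=[[-0.001, -0.004, 0.05, 0, 0, 0], [-0.001, -0.004, 0.1, 0, 0, 0], [-0.001, -0.004, 0.12, 0, 0, 0], [-0.001, -0.004, 0.14, 0, 0, 0], [-0.001, -0.004, 0.165, 0, 0, 0], [-0.001, -0.004, 0.19, 0, 0, 0], [-0.001, -0.004, 0.19, 0, 0, 0]])

```text
time_s: 43.35
tcp_pos: [0.6043, 0.0907, 0.047]
eef_rot: [-180.0, -0.0, 101.1]
contact_force: [-0.2, 0.3, 0.5]
gripper_width: 0.0552
```

```bash
python3 look.py w17; python3 - <<'E'
from h import *
print(row([.6046,.0909,.0372],101.1))
I=dict(np.load('w17.npz')); cv2.imwrite('pics/b17.png',cv2.resize(I['p'][125:200,190:335],None,fx=5.5,fy=5.5,interpolation=cv2.INTER_CUBIC))
E
```

```text
[0.60444887 0.09075298 0.04727942] [ 1.79998929e+02 -2.37170697e-02  1.01105424e+02] 0.055611453916680424 [-0.2 -0.7  0.4]
[0.001, 0.001, 0.05, 0.0, -0.0, 0.0]
```

View pics/b17.png

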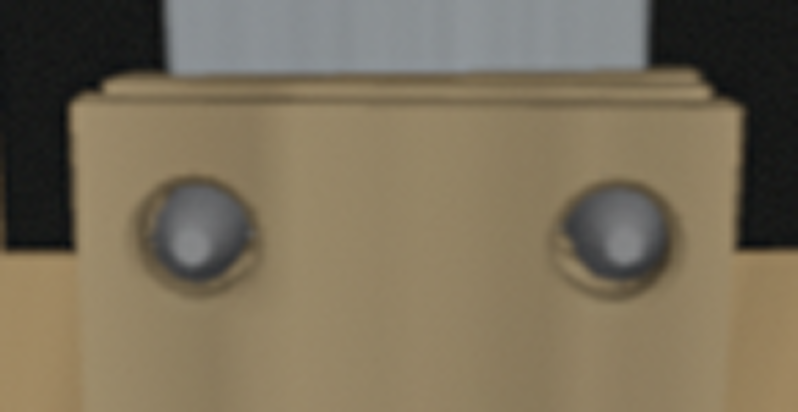

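Call:
apply_moves(moves=[[0, 0, 0.025, 0, 0, 0], [0, 0, 0.05, 0, 0, 0], [0, 0, 0.05, 0, 0, 0], [0, 0, 0.05, 0, 0, 0]])

```text
time_s: 43.9
tcp_pos: [0.6045, 0.0908, 0.0372]
eef_rot: [180.0, -0.0, 101.1]
contact_force: [0.3, 0.1, 1.2]
gripper_width: 0.0554
```

Call:
apply_moves(moves=[[0, 0, 0, 0, 0, 0], [0, 0, 0, 0, 0, 0], [0, 0, 0, 0, 0, 0], [0, 0, 0, 0, 0, 0]], hand=-0.7)

```text
time_s: 44.4
tcp_pos: [0.6045, 0.0908, 0.0372]
eef_rot: [180.0, -0.0, 101.1]
contact_force: [0.3, 0.4, -0.6]
gripper_width: 0.0744
```

Call:
apply_moves(moves=[[0, 0, -0.2, 0, 0, 0], [0, 0, -0.4, 0, 0, 0], [0, 0, -0.6, 0, 0, 0], [0, 0, -0.8, 0, 0, 0], [0, 0, -0.82, 0, 0, 0], [0, 0, -0.82, 0, 0, 0], [0, 0, -0.82, 0, 0, 0]])

```text
time_s: 45.28
tcp_pos: [0.6038, 0.0905, 0.1998]
eef_rot: [-179.9, -0.0, 101.1]
contact_force: [-0.1, -0.7, -0.1]
gripper_width: 0.0746
```

```bash
python3 look.py w18; python3 - <<'E'
from h import *
p,_=imaging.capture('scene'); cv2.imwrite('pics/s18.png',cv2.resize(p[130:300,195:405],None,fx=3.8,fy=3.5))
print(row([.63,-.02,.2],12))
I=dict(np.load('w18.npz'))
for u,v in [(375,220),(420,220),(375,310),(420,310),(397,265)]: print(dpt(I,I['d'],u/1.5,v/1.5).round(4))
E
```

```text
[0.60382142 0.09044589 0.19977331] [-1.79869689e+02  2.76848273e-03  1.01100746e+02] 0.07447970060295227 [-0.5 -0.7 -0.2]
[-0.567, 0.021, -0.001, -0.001, 0.001, 0.99]
[0.5859 0.1179 0.0401]
[0.6138 0.1233 0.0395]
[0.5968 0.0594 0.0404]
[0.626  0.0651 0.0402]
[0.6051 0.0921 0.0404]
```

View pics/w18.png

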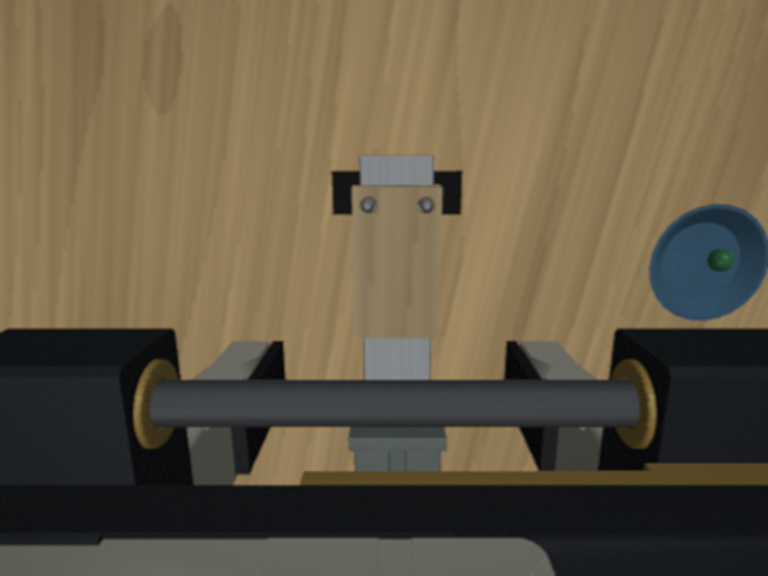

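View pics/s18.png

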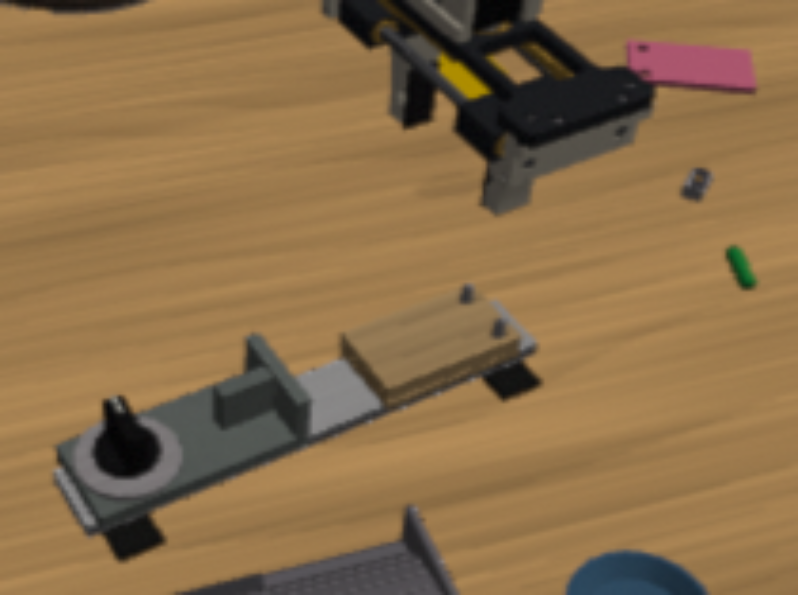

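```bash
python3 - <<'E'
from h import *
print(row([.648,-.09,.19],12))
E
```

```text
[-0.928, 0.043, 0.049, -0.001, 0.001, 0.99]
```

Call:
apply_moves(moves=[[-0.1, 0, 0, 0, 0, 0.11], [-0.2, 0, 0, 0, 0, 0.22], [-0.3, 0.01, 0, 0, 0, 0.33], [-0.4, 0.02, 0, 0, 0, 0.44], [-0.5, 0.02, 0, 0, 0, 0.55], [-0.6, 0.03, 0, 0, 0, 0.66], [-0.7, 0.04, 0, 0, 0, 0.77], [-0.8, 0.043, 0.05, 0, 0, 0.88], [-0.928, 0.043, 0.05, 0, 0, 0.99], [-0.928, 0.043, 0.05, 0, 0, 0.99]], hand=-0.1)

```text
time_s: 46.62
tcp_pos: [0.6478, -0.0915, 0.1885]
eef_rot: [-180.0, 0.2, 11.8]
contact_force: [0.5, 0.8, -0.5]
gripper_width: 0.0483
```

```bash
python3 look.py w19; python3 - <<'E'
from h import *
print(row([.6479,-.116,.12],9.5),row([.6479,-.116,.0555],9.5))
E
```

```text
[ 0.64779669 -0.09064037  0.18881647] [-179.98887096    0.21181739   12.00676468] 0.048086409550244964 [-0.4 -0.8 -0.2]
[-0.025, 0.124, 0.344, -0.0, 0.002, 0.028] [-0.023, 0.124, 0.667, -0.0, 0.002, 0.028]
```

View pics/w19.png

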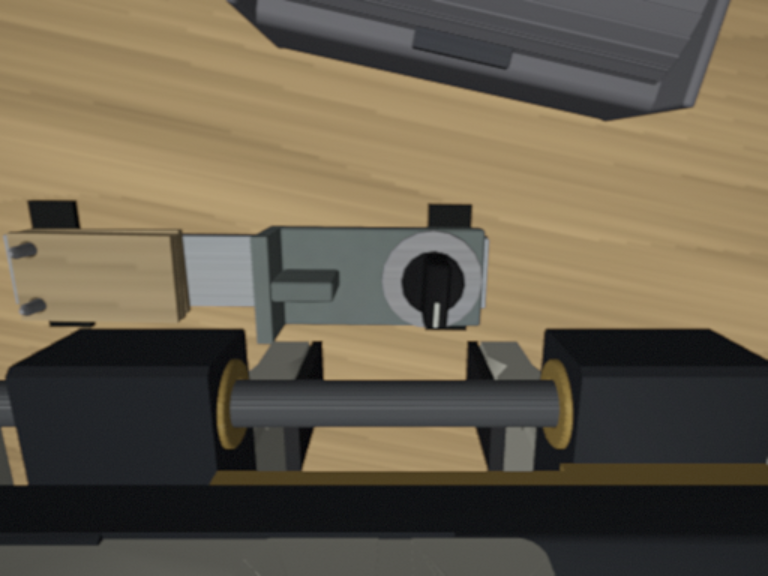

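Call:
apply_moves(moves=[[-0.025, 0.06, 0.1, 0, 0.002, 0.028], [-0.025, 0.124, 0.2, 0, 0.002, 0.028], [-0.025, 0.124, 0.3, 0, 0.002, 0.028], [-0.025, 0.124, 0.36, 0, 0.002, 0.028], [-0.024, 0.124, 0.45, 0, 0.002, 0.028], [-0.024, 0.124, 0.55, 0, 0.002, 0.028], [-0.023, 0.124, 0.667, 0, 0.002, 0.028], [-0.023, 0.124, 0.667, 0, 0.002, 0.028], [-0.023, 0.124, 0.667, 0, 0.002, 0.028]])

```text
time_s: 47.8
tcp_pos: [0.6486, -0.1159, 0.056]
eef_rot: [180.0, -0.0, 9.5]
contact_force: [0.2, 0.0, 0.1]
gripper_width: 0.0483
```

Call:
apply_moves(moves=[[0, 0, 0, 0, 0, 0], [0, 0, 0, 0, 0, 0], [0, 0, 0, 0, 0, 0], [0, 0, 0, 0, 0, 0]], hand=1, grip_force=25)

```text
time_s: 48.3
tcp_pos: [0.6486, -0.1159, 0.0562]
eef_rot: [180.0, -0.0, 9.5]
contact_force: [0.7, -1.7, -0.2]
gripper_width: 0.0138
```

```bash
python3 - <<'E'
from h import *
t,R,s=pose(); print(t,s['eef_rot'],s['contact_force'])
d=np.array([np.cos(np.radians(101.1)),np.sin(np.radians(101.1))])
for k in (.05,.056,.06): print(k,row([*(t[:2]+k*d),t[2]],s['eef_rot'][2]))
E
```

```text
[ 0.6486213  -0.11589903  0.05623734] [ 1.79981243e+02 -2.54427633e-02  9.52965658e+00] [ 0.73542724 -1.65714487 -0.17396107]
0.05 [-0.007, -0.25, -0.0, 0.0, -0.0, -0.0]
0.056 [-0.008, -0.28, -0.0, 0.0, -0.0, -0.0]
0.06 [-0.008, -0.3, -0.0, 0.0, -0.0, -0.0]
```

Call:
apply_moves(moves=[[-0.001, -0.05, 0, 0, 0, 0], [-0.003, -0.1, 0, 0, 0, 0], [-0.004, -0.15, 0, 0, 0, 0], [-0.005, -0.2, 0, 0, 0, 0], [-0.006, -0.23, 0, 0, 0, 0], [-0.007, -0.25, 0, 0, 0, 0], [-0.007, -0.26, 0, 0, 0, 0], [-0.007, -0.26, 0, 0, 0, 0]])

```text
time_s: 49.3
tcp_pos: [0.6385, -0.0645, 0.0562]
eef_rot: [-180.0, -0.0, 9.5]
contact_force: [-1.9, -0.3, 1.6]
gripper_width: 0.0136
```

```bash
python3 look.py w20
```

```text
[ 0.63844343 -0.06458744  0.05619829] [-1.79991741e+02 -1.46913955e-02  9.51857515e+00] 0.014111843631309504 [-1.4 -0.4  1.5]
```

View pics/w20.png

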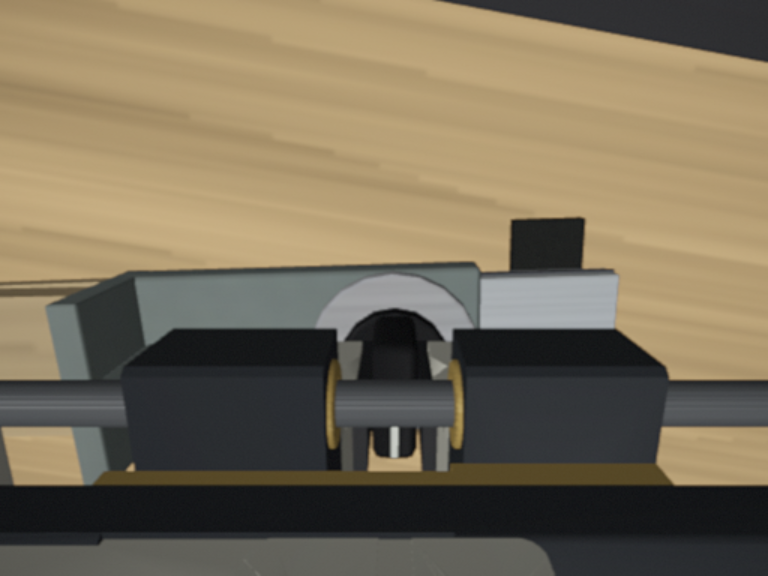

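Call:
apply_moves(moves=[[0, -0.005, 0, 0, 0, 0], [0, -0.01, 0, 0, 0, 0], [0, -0.01, 0, 0, 0, 0], [0, -0.01, 0, 0, 0, 0]])

```text
time_s: 49.85
tcp_pos: [0.6381, -0.0627, 0.0562]
eef_rot: [-180.0, -0.0, 9.5]
contact_force: [-1.3, -2.7, 1.5]
gripper_width: 0.0138
```

Call:
apply_moves(moves=[[0, -0.005, 0, 0, 0, 0], [0, -0.01, 0, 0, 0, 0], [0, -0.01, 0, 0, 0, 0], [0, -0.01, 0, 0, 0, 0]])

```text
time_s: 50.35
tcp_pos: [0.6377, -0.0606, 0.0562]
eef_rot: [-180.0, -0.0, 9.5]
contact_force: [-1.4, -1.3, 1.3]
gripper_width: 0.0137
```

Call:
apply_moves(moves=[[0, -0.005, 0, 0, 0, 0], [0, -0.005, 0, 0, 0, 0], [0, -0.005, 0, 0, 0, 0]])

```text
time_s: 50.72
tcp_pos: [0.6375, -0.0596, 0.0562]
eef_rot: [-180.0, -0.0, 9.5]
contact_force: [-0.7, -1.6, 2.3]
gripper_width: 0.0139
```

```bash
python3 - <<'E'
from h import *
print(pose()[2]['contact_force'])
for n in('scene','top'):
    p,_=imaging.capture(n); cv2.imwrite(f'pics/{n}21.png',p)
p=cv2.imread('pics/scene21.png'); cv2.imwrite('pics/s21.png',cv2.resize(p[190:290,240:360],None,fx=6,fy=6,interpolation=cv2.INTER_CUBIC))
E
```

```text
[-0.74994842 -1.62314909  2.30928564]
```

View pics/s21.png

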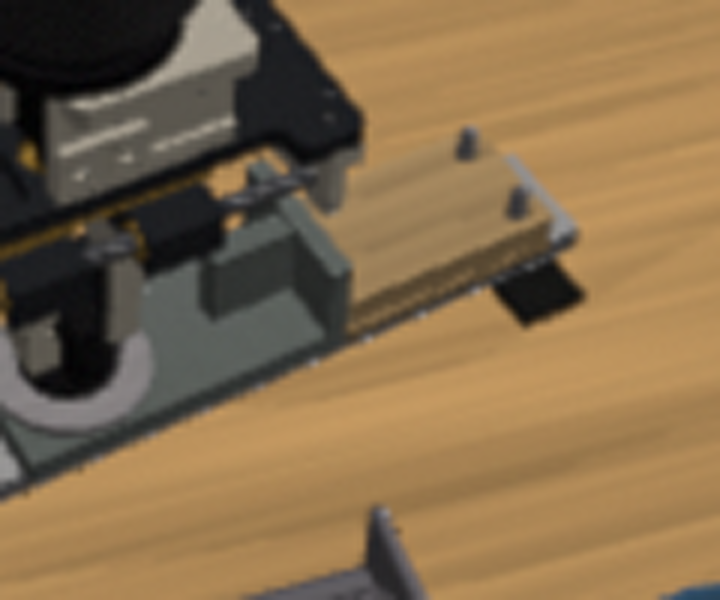

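Call:
apply_moves(moves=[[0, -0.005, 0, 0, 0, 0], [0, -0.005, 0, 0, 0, 0], [0, -0.005, 0, 0, 0, 0]])

```text
time_s: 51.2
tcp_pos: [0.6373, -0.0587, 0.0562]
eef_rot: [-180.0, 0.0, 9.5]
contact_force: [-1.1, -3.1, 1.7]
gripper_width: 0.0139
```

Call:
apply_moves(moves=[[0, -0.005, 0, 0, 0, 0], [0, -0.005, 0, 0, 0, 0], [0, -0.005, 0, 0, 0, 0]])

```text
time_s: 51.58
tcp_pos: [0.6371, -0.0577, 0.0562]
eef_rot: [-180.0, 0.0, 9.5]
contact_force: [-1.2, -4.9, 0.8]
gripper_width: 0.014
```

Call:
apply_moves(moves=[[0, -0.005, 0, 0, 0, 0], [0, -0.005, 0, 0, 0, 0], [0, -0.005, 0, 0, 0, 0]])

```text
time_s: 51.95
tcp_pos: [0.637, -0.0574, 0.0562]
eef_rot: [180.0, 0.0, 9.5]
contact_force: [-0.3, -7.9, 0.5]
gripper_width: 0.0135
```

```bash
python3 - <<'E'
from h import *
for i in range(2): imaging.capture('wrist'); print(pose()[2]['contact_force'],pose()[0])
E
```

```text
[ 0.21814139 -7.22559028  1.12659135] [ 0.63708059 -0.05743609  0.05625479]
[-0.05750122 -7.19674099  0.42317985] [ 0.63703189 -0.05746345  0.0562057 ]
```

Call:
apply_moves(moves=[[0, 0, 0, 0, 0, 0], [0, 0, 0, 0, 0, 0.1], [0, 0, 0, 0, 0, 0.2], [0, 0, 0, 0, 0, 0.3], [0, 0, 0, 0, 0, 0.4], [0, 0, 0, 0, 0, 0.5], [0, 0, 0, 0, 0, 0.6], [0, 0, 0, 0, 0, 0.7], [0, 0, 0, 0, 0, 0.8], [0, 0, 0, 0, 0, 0.88], [0, 0, 0, 0, 0, 0.88], [0, 0, 0, 0, 0, 0.88]], grip_force=45)

```text
time_s: 53.55
tcp_pos: [0.6354, -0.06, 0.0563]
eef_rot: [179.8, -0.1, -69.7]
contact_force: [-4.7, -15.0, 3.7]
gripper_width: 0.0137
```

```bash
python3 look.py w22; python3 -c "
from h import *
print(pose()[2]['moment'])"
```

```text
[ 0.6354609  -0.06001223  0.05628723] [ 1.79757568e+02 -1.15082102e-01 -6.97197413e+01] 0.0138080607930365 [ -4.3 -14.5   5.1]
[-5.62245981  1.58094651  0.02539698]
```

View pics/w22.png

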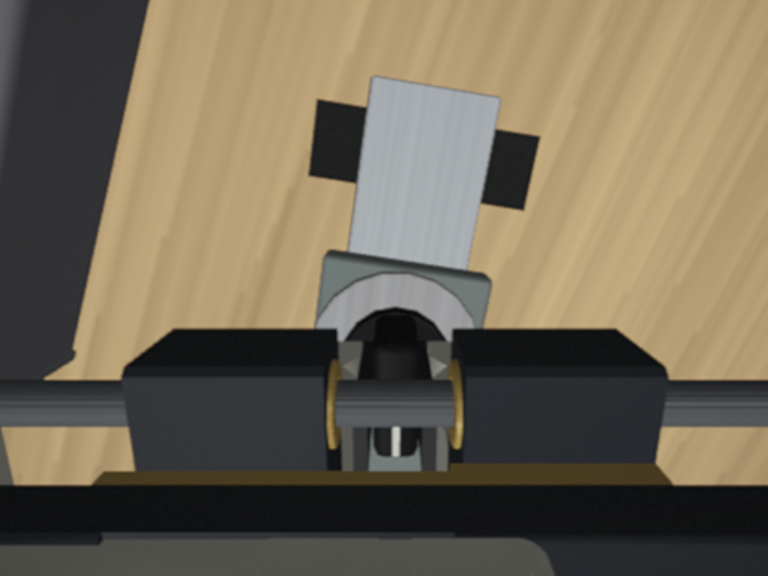

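Call:
apply_moves(moves=[[0, 0, 0, 0, 0, 0], [0, 0, 0, 0, 0, 0], [0, 0, 0, 0, 0, 0], [0, 0, -0.2, 0, 0, 0], [0, 0, -0.4, 0, 0, 0], [0, 0, -0.6, 0, 0, 0], [0, 0, -0.7, 0, 0, 0], [0, 0, -0.7, 0, 0, 0]], hand=-0.1)

```text
time_s: 54.6
tcp_pos: [0.6371, -0.0589, 0.1983]
eef_rot: [180.0, -0.1, -69.7]
contact_force: [0.2, 0.1, -0.8]
gripper_width: 0.0477
```

```bash
python3 look.py w23; python3 - <<'E'
from h import *
print(row([.60,.05,.2],-79))
E
```

```text
[ 0.63623286 -0.05898277  0.19670093] [ 1.79851847e+02 -1.04491837e-01 -6.97007332e+01] 0.048467906261745373 [-0.5 -1.  -0.4]
[-0.574, -0.019, -0.018, 0.002, -0.001, 0.103]
```

View pics/w23.png

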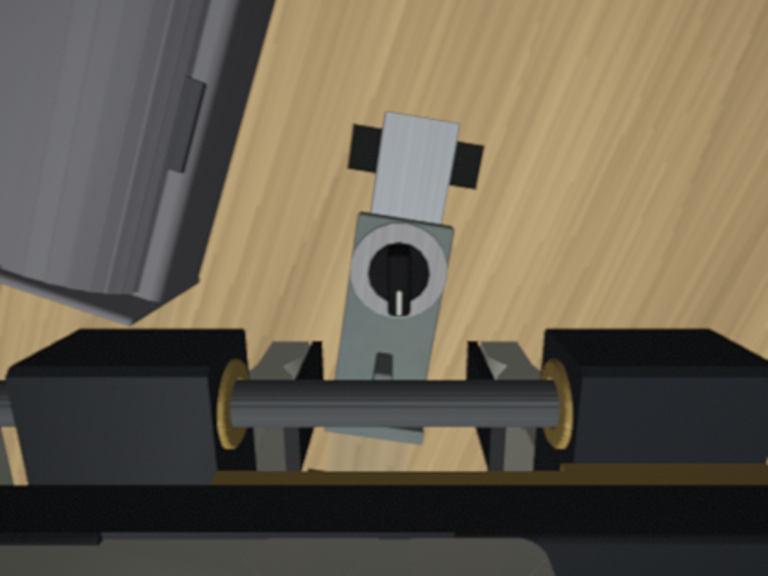

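```bash
python3 - <<'E'
from h import *
print(row([.62,-.02,.22],16))
E
```

```text
[-0.211, 0.009, -0.117, 0.002, 0.0, -0.952]
```

Call:
apply_moves(moves=[[-0.02, 0, -0.1, 0, 0, -0.11], [-0.04, 0, -0.11, 0, 0, -0.22], [-0.06, 0, -0.11, 0, 0, -0.33], [-0.08, 0, -0.11, 0, 0, -0.44], [-0.1, 0, -0.11, 0, 0, -0.55], [-0.13, 0, -0.11, 0, 0, -0.66], [-0.16, 0, -0.11, 0, 0, -0.77], [-0.2, 0, -0.11, 0, 0, -0.88], [-0.21, 0, -0.11, 0, 0, -0.95]])

```text
time_s: 55.78
tcp_pos: [0.621, -0.0189, 0.2169]
eef_rot: [179.9, 0.3, 16.1]
contact_force: [0.1, 1.2, 0.1]
gripper_width: 0.0483
```

```bash
python3 - <<'E'
from h import *
print(row([.615,.02,.2],101.1))
E
```

```text
[0.026, -0.195, 0.084, -0.002, 0.003, -0.945]
```

Call:
apply_moves(moves=[[0, -0.03, 0, 0, 0, -0.11], [0, -0.06, 0, 0, 0, -0.22], [0, -0.09, 0, 0, 0, -0.33], [0.01, -0.12, 0, 0, 0, -0.44], [0.02, -0.15, 0, 0, 0, -0.55], [0.026, -0.18, 0, 0, 0, -0.66], [0.026, -0.195, 0, 0, 0, -0.77], [0.026, -0.195, 0.04, 0, 0, -0.88], [0.026, -0.195, 0.08, 0, 0, -0.945], [0.026, -0.195, 0.08, 0, 0, -0.945], [0.026, -0.195, 0.08, 0, 0, -0.945]])

```text
time_s: 57.15
tcp_pos: [0.615, 0.0201, 0.2003]
eef_rot: [-179.7, 0.1, 101.0]
contact_force: [-0.6, -0.6, 0.0]
gripper_width: 0.0484
```

```bash
python3 look.py w24;  python3 - <<'E'
from h import *
I=dict(np.load('w24.npz')); cv2.imwrite('pics/b24.png',cv2.resize(I['p'][80:230,200:320],None,fx=5,fy=4,interpolation=cv2.INTER_CUBIC))
E
```

```text
[0.61512283 0.02006705 0.20066717] [-1.79720725e+02  1.07445888e-01  1.01035652e+02] 0.04800975192991601 [ 1.1  0.9 -0.9]
```

View pics/w24.png

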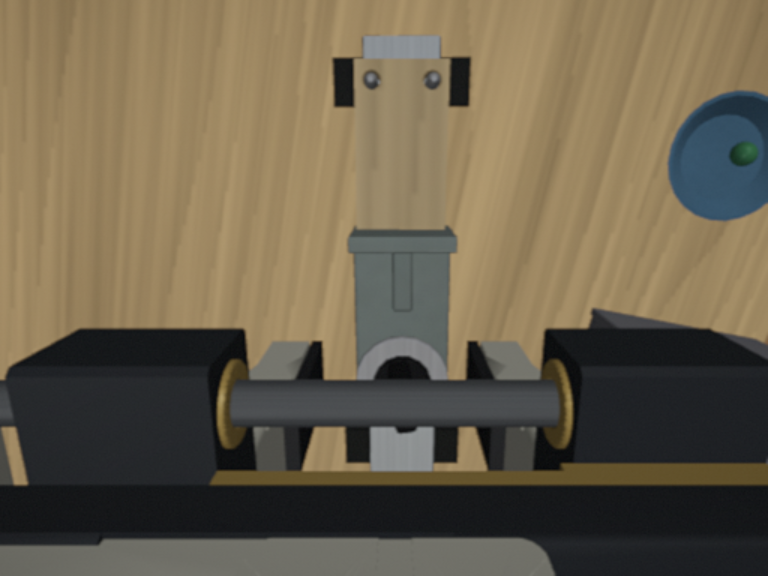

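View pics/b24.png

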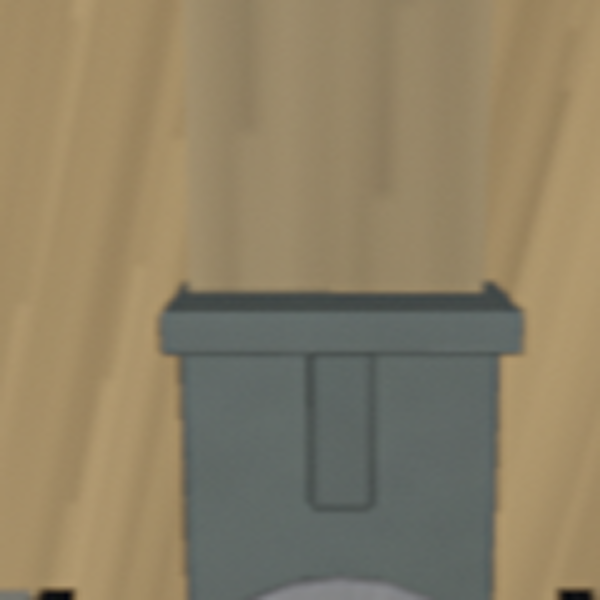

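```bash
python3 - <<'E'
from h import *
I=dict(np.load('w24.npz'))
f=lambda a,b,z: onz(I,200+(a+.5)/5-.5,80+(b+.5)/4-.5,z)
yd=np.array([np.cos(np.radians(101.1)),np.sin(np.radians(101.1))])
for n,a,b,z in [('face top',340,310,.07),('board end/junction',340,293,.041),('carriage front?',182,287,.035)]:
    P=f(a,b,z); print(n,P.round(4),P[:2]@yd)
P=[onz(I,u/1.5,v/1.5,.055) for u,v in((371,80),(433,80))]; m=(P[0]+P[1])/2; print('pins',m,m[:2]@yd)
P=onz(I,400/1.5,59/1.5,.041); print('board +y end',P[:2]@yd)
for v in (70,120,200,222): print(dpt(I,I['d'],400/1.5,v/1.5).round(4))
p,_=imaging.capture('scene'); cv2.imwrite('pics/s24.png',cv2.resize(p[180:290,220:360],None,fx=5.5,fy=5.5,interpolation=cv2.INTER_CUBIC)); cv2.imwrite('pics/s24f.png',p)
E
```

```text
face top [0.6138 0.0448 0.07  ] -0.0741912530483974
board end/junction [0.6142 0.0445 0.041 ] -0.07458663584481726
carriage front? [0.5841 0.0392 0.035 ] -0.07395791977650275
pins [0.59756206 0.12915501 0.055     ] 0.01169503980295438
board +y end 0.02501866678959499
[0.5951 0.1365 0.0392]
[0.6005 0.109  0.0396]
[0.6098 0.0623 0.0404]
[0.6125 0.0487 0.0396]
```

View pics/s24.png

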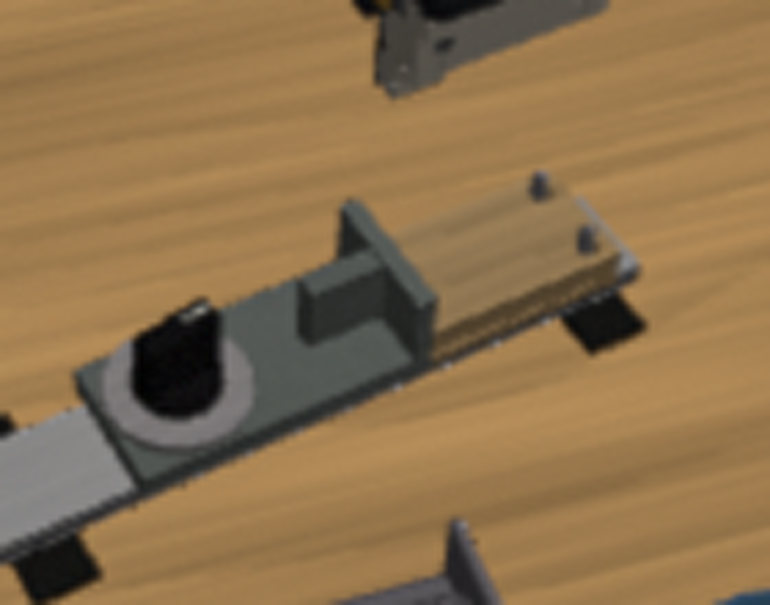

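View pics/s24f.png

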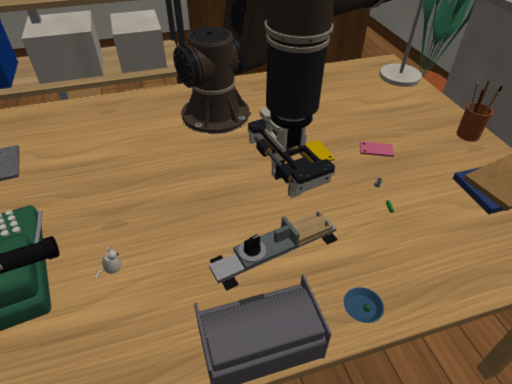

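```bash
python3 - <<'E'
from h import *
print(r.close_job(), pose()[2]['time_s'])
E
```

```text
the job is handed in; nothing more can be done
the job is handed in; nothing more can be done
```

The job is handed in at about 57 s of the 210 s allowed. All three plywood boards found on the desk are stacked on the pins, with the stop slid up against them and the knob locked.

**What I did**
- I undid the knob and drew the stop back about 85 mm.
- I turned each board end for end so its holes went to the pins, then laid it down and let go.
- I pushed the stop up by the knob until it met the boards (about 7 N) and turned the knob clockwise.

**Last checks**
- **Boards:** the stack's top measures 39–40 mm above the desk across its length, against 41 mm nominal, and looks flat in the pictures.
- **Stop:** no gap is visible between the face and the boards' ends; the measured difference is about 0.4 mm.
- **Knob:** the bar sits about 81° (1.41 rad) from its loose position, judged from the gripper's angle and the wrist picture.
- **Other things:** the mouse, sharpener, pencil grip and the pink and yellow boards look unmoved in the last scene picture. I didn't measure this.
- **Gripper:** it was clear, about 0.2 m above the desk.

**Disagreements**
- The wrist camera put the jig about 3 mm apart along its length when seen from opposite sides. I placed each board by comparing its holes with the pins in the same view, so this did not matter.
- In the last view the distance from pins to stop face read 85.9 mm, about 1 mm less than the 87–89 mm expected; I put this down to reading the pin tips imprecisely.
- While I turned the knob, the side force rose to about 15 N and the tool shifted about 3 mm. Afterwards the stop still touched the boards.

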